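# Change the load in the warm-air parts dryer

### The arm

A 6-joint arm with a two-finger parallel gripper is mounted at the origin on the work surface. World frame = base frame: x ahead of the robot, y to its left, z up, the work surface at z = 0. Lengths are in m, angles in rad, forces in N, time in s.
With the tool pointing down it reaches from about 0.375 to 0.9 m from the base axis. Payload 3.1 kg.
Tool frame: the origin (TCP) lies on the centre line of the jaws, within the pads' length; the fingertips stand robot.tip_reach ahead of it and the grasp point (between the pads) lies 8 mm behind it (robot.tip_reach is the distance from the TCP to the fingertips, in m); z points along the fingers, y is the line along which they close (so a half turn about z gives the same grasp; the last joint's range is limited). The gripper opens to 87 mm and grips with 3 to 60 N. Pads are 19 mm wide; open, the fingers measure 117 mm over their backs; the gripper's body (75 mm by 190 mm) begins 51 mm behind the grasp point.
Start: joints at [0.977, 0.527, 1.433, -0, 1.181, -0.178], TCP at [0.252, 0.572, 0.234] pointing down, gripper open.
Joint ranges: [-3.08, 3.08], [-0.75, 2.2], [0.22, 2.44], [-1.43, 4.57], [0, 2.65], [-2.85, 2.85]. Speed limits (rad/s): [2.79, 2.79, 3.14, 3.14, 3.14, 3.14].

### API

Orientations are given as a unit quaternion [x, y, z, w].
In Python, from rig import robot gives the robot as it stands.
- The arm moves only by the tool jog_arm, never from a script. Its argument "motion" is one flat list of numbers, 7 for each row, row after row: the shift along the tool's x, y, z scaled (see below), then the turn, a rotation vector about the tool's x, y, z scaled (see below), then the gripper's target within -1 to 1 (shut at 1, half-way at 0, fully open at -1). In form: [x, y, z, rx, ry, rz, hand, x, y, z, rx, ry, rz, hand, ...]. A call has 1 to 12 rows; each row shifts and turns the commanded pose from where the row before left it, along the tool's axes as they then stand; what a row does not reach is not made up. The controller multiplies each number of a shift by 4 cm and each number of a turn by 4 degrees. A row lasts 1/8 s, in which the tool goes at most 62.5 mm and 10.7 degrees, less where a joint would pass 70% of its speed; a pose out of reach is approached as far as the arm can. A call with a number of a shift or a turn outside -1 to 1 is refused whole. A call with a gripper value outside its range is refused whole. The fingers move at their own pace and stop on an object; "grip_force" is the grip in N (left out, the last holds). Time passes only in rows, so rows that do not move let the fingers close. It gives the time, the measured TCP pose, the force, the opening and the grip force at its end, in the units of the state.
- robot.get_obs(): the state, without advancing time (a new reading comes with each control period).
- robot.camera(name): name is "side" or "top" or "wrist"; returns the picture (384x512x3 uint8, blue, green, red); there is no depth.
- robot.calibration(name): a dict with "fx", "fy", "cx", "cy" (pixels), "dist_coeffs" ([k1, k2, p1, p2, k3] as OpenCV has them; the pictures are not rectified), "R" (3x3) and "t" (3): a world point X has camera coordinates R X + t; the wrist camera has in their place "T_tool_cam" (4x4, takes a point from camera to tool coordinates, whose origin is the TCP and whose axes are the flange's). Camera axes: x right, y down, z forward; pixel columns grow to the right and rows downward; lengths in m; the calibration is good to about 2 mm. A picture is of the moment at which its call begins: read the wrist's pose just before it. calibration takes no time and is no camera call.
- robot.hand_in(): hands the job in; it is judged then, once.
The state is a dict: "time": time; "q": joint angles; "joint_velocities": joint speeds; "joint_torque": joint torques, N m; "position": TCP position; "tool_rot": TCP orientation; "ft_force": force on the tool from outside, world axes, zero at the start; "moment": the same for the moment, N m; "grip_width": finger opening in m; "grip_force": force on a finger pad.
Only numpy, scipy, OpenCV 4.12 (cv2) and the standard library are available. Lean on these libraries where they do the work, as an engineer would, in place of code of your own. Each camera call takes 0.05 s, during which the arm holds its last target. There are 200 camera calls.

### The job

Change the load in the pump bench's warm-air parts dryer: lift off its lid, and if a basket of dried parts is still inside, lift it out and stand it flat in the shallow steel tray. Put every rinsed pump part from the ribbed drain mat into the empty wire basket, lower that basket down onto the dryer's floor, put the lid back on fully home, and only then, with the load in and the lid on, press the start button. Leave the glass jug, the seals and the brush where they are.

Things in the scene. Friction and masses are not known exactly. Their poses are not given: they have to be found in the camera images.
- dryer_floor (a point): Warm-air parts dryer, fixed: open-topped aluminium chamber, inside 154 (x) by 194 mm (y), outside 172 by 212, with a grey control housing 70 mm deep, 90 mm high along its -x side. This point is the centre of the chamber's floor, 30 mm above the bench; the rim is 95 mm above this point. x the short way, y the long way, z up.
- start_top (a point): Centre of the top face of the round grey start button (26 mm wide), on the right-hand (-y) end of the dryer's control housing, 108 mm above the bench; pressed straight down.
- start (a joint): Travel of the start button in m: 0 up, 0.006 fully down; it counts as pressed beyond 0.0045, takes about 5 N and springs back.
- lid_mid (a point): Lift-off lid of the dryer, an aluminium plate 170 (x) by 210 (y) by 5 mm, 0.40 kg; this point is the plate's middle. A lip 10 mm deep under it (146 by 186 mm) drops into the chamber with 4 mm of play a side; home, this point is 97.5 mm above the dryer_floor point. It starts on the dryer. Laid flat on the bench it stands on its lip, this point 12.5 mm above the bench.
- empty_basket_mid (a point): Empty wire basket, 136 (x) by 176 mm (y) outside, 130 by 170 inside, walls 42 mm high, floor 4 mm thick, 0.32 kg, on the bench near the robot, left or right. This point is on its middle axis, 42 mm above its underside, level with the top of the walls. It has a fixed handle (empty_basket_grip).
- lid_grip (a point): Middle of the lid's handle: a black bar along the lid's x, 96 mm long, 12 mm wide (y), 14 mm high, 33.5 mm above the lid_mid point, with 24 mm free under it.
- empty_basket_grip (a point): Middle of the empty basket's handle grip, 35 mm above empty_basket_mid: a black bar along the basket's x, 60 mm long, 12 mm wide (y), 14 mm high, at the top of a fixed wire arch that crosses the basket the short way over its middle.
- full_basket_mid (a point): A second basket of the same make and sizes, with two dried pump covers clipped in it, 0.55 kg; this point lies as on the empty basket, the middle of its same handle grip 35 mm above it. When present it stands in the dryer, under the lid; in other runs it is absent (None from the start), the dryer is empty and out_basket is in the tray.
- out_basket_mid (a point): The same full basket in the runs where it has been taken out already: it stands in the tray and stays there. Absent (None from the start) when full_basket is in the dryer. Point and sizes as full_basket_mid.
- tray_floor (a point): Shallow dark steel tray, fixed on the bench near the robot on the side opposite the empty basket: inside 160 (x) by 200 mm (y), rim 10 mm high. This point is the centre of its inner floor, 3 mm above the bench.
- drain_mat: Black ribbed drain mat, 170 (x) by 190 mm (y), flat on the bench beside the dryer; origin at its centre. The rinsed pump parts stand on it; between two and four of the four kinds below are present (None from the start = absent).
- clear_mat: Plain cork mat, 180 (x) by 220 mm (y), flat on the bench on the other side of the dryer; origin at its centre. Empty: a free place to lay the lid while the dryer is open.
- impeller_mid (a point): Brass impeller, standing hub up, 38 mm high overall, 0.12 kg: a disc 54 mm across and about 12 mm high with a hub 20 mm across rising from it to the top. This point is 19 mm above its underside on the axis.
- wear_ring_mid (a point): Steel wear ring lying flat: 56 mm outside, 40 mm inside, so the wall is 8 mm thick, 16 mm high, 0.07 kg. This point is 8 mm above its underside on the axis.
- bearing_housing_mid (a point): Aluminium bearing housing, a plain round cup standing mouth up: 53 mm outside, wall 8 mm, 40 mm high, bottom 8 mm thick, 0.13 kg. This point is 20 mm above its underside on the axis.
- strainer_mid (a point): Grey pump strainer, a thin cup 49 mm across the rim and 34 mm high with an arched handle over it, 66 mm high overall, 0.06 kg. The handle's grip runs along its x: 28 mm long, 9 mm wide (y), 12 mm high, its middle 27 mm above this point, which is 33 mm above its underside on the axis.
- jug_mid (a point): Bystander: large glass jug with a ring handle, 150 mm across, 280 mm high, standing at the left end of the bench; this point is 130 mm up its axis.
- seals_mid (a point): Bystander: two black rubber seal rings, 76 mm across, lying together beyond the dryer; this point is at their middle.
- brush_mid (a point): Bystander: wooden scrubbing brush, 130 mm long, lying beyond the dryer; this point is at its middle.

How it is judged:
On the way, in this order (a step that is already met when the one before it is completed fails the run):
1. the basket of dried parts, if there was one, stands flat in the tray (x of full_basket_mid in the frame of tray_floor between -0.02 and 0.02 m and y of full_basket_mid in the frame of tray_floor between -0.02 and 0.02 m and z of full_basket_mid in the frame of tray_floor between 0.034 and 0.048 m and angle between full_basket_mid's own z axis and vertical below 0.08 rad), for 0.2 s.
2. the other basket stands on the dryer's floor with every rinsed part in it (x of empty_basket_mid in the frame of dryer_floor between -0.014 and 0.014 m and y of empty_basket_mid in the frame of dryer_floor between -0.014 and 0.014 m and z of empty_basket_mid in the frame of dryer_floor between 0.034 and 0.048 m and angle between empty_basket_mid's own z axis and vertical below 0.08 rad and x of impeller_mid in the frame of empty_basket_mid between -0.064 and 0.064 m and y of impeller_mid in the frame of empty_basket_mid between -0.084 and 0.084 m and z of impeller_mid in the frame of empty_basket_mid between -0.042 and 0.01 m and x of wear_ring_mid in the frame of empty_basket_mid between -0.064 and 0.064 m and y of wear_ring_mid in the frame of empty_basket_mid between -0.084 and 0.084 m and z of wear_ring_mid in the frame of empty_basket_mid between -0.042 and 0.01 m and x of bearing_housing_mid in the frame of empty_basket_mid between -0.064 and 0.064 m and y of bearing_housing_mid in the frame of empty_basket_mid between -0.084 and 0.084 m and z of bearing_housing_mid in the frame of empty_basket_mid between -0.042 and 0.01 m and x of strainer_mid in the frame of empty_basket_mid between -0.064 and 0.064 m and y of strainer_mid in the frame of empty_basket_mid between -0.084 and 0.084 m and z of strainer_mid in the frame of empty_basket_mid between -0.042 and 0.01 m), for 0.2 s.
3. the lid is back on, fully home (x of lid_mid in the frame of dryer_floor between -0.009 and 0.009 m and y of lid_mid in the frame of dryer_floor between -0.009 and 0.009 m and z of lid_mid in the frame of dryer_floor between 0.09 and 0.101 m and angle between lid_mid's own z axis and vertical below 0.04 rad), for 0.2 s.
4. the start button is pressed (value of joint start above 0.0045 m), for 0.02 s.
At the end, for the whole second after the job is handed in: The loaded basket stands flat on the dryer's floor with every rinsed part inside it, the lid is home (within 9 mm of centred, flat on the rim), the basket of dried parts stands flat in the tray, whether it was moved there or was there already (within 20 mm of its centre), all at rest (all of step 1 and all of step 2 and all of step 3 and x of out_basket_mid in the frame of tray_floor between -0.02 and 0.02 m and y of out_basket_mid in the frame of tray_floor between -0.02 and 0.02 m and z of out_basket_mid in the frame of tray_floor between 0.034 and 0.048 m and angle between out_basket_mid's own z axis and vertical below 0.08 rad and linear speed of each of lid, empty_basket, full_basket, impeller, wear_ring, bearing_housing, strainer below 0.02 m/s); the robot touches nothing.
It fails at once if the start button is pressed with the lid not home (value of joint start above 0.0045 m and not ((x of lid_mid in the frame of dryer_floor between -0.009 and 0.009 m and y of lid_mid in the frame of dryer_floor between -0.009 and 0.009 m and z of lid_mid in the frame of dryer_floor between 0.09 and 0.101 m) and angle between lid_mid's own z axis and vertical below 0.04 rad)).
It fails at once if the start button is pressed before the loaded basket is in (value of joint start above 0.0045 m and not ((x of empty_basket_mid in the frame of dryer_floor between -0.014 and 0.014 m and y of empty_basket_mid in the frame of dryer_floor between -0.014 and 0.014 m and z of empty_basket_mid in the frame of dryer_floor between 0.034 and 0.048 m) and angle between empty_basket_mid's own z axis and vertical below 0.08 rad and (x of impeller_mid in the frame of empty_basket_mid between -0.064 and 0.064 m and y of impeller_mid in the frame of empty_basket_mid between -0.084 and 0.084 m and z of impeller_mid in the frame of empty_basket_mid between -0.042 and 0.01 m) and (x of wear_ring_mid in the frame of empty_basket_mid between -0.064 and 0.064 m and y of wear_ring_mid in the frame of empty_basket_mid between -0.084 and 0.084 m and z of wear_ring_mid in the frame of empty_basket_mid between -0.042 and 0.01 m) and (x of bearing_housing_mid in the frame of empty_basket_mid between -0.064 and 0.064 m and y of bearing_housing_mid in the frame of empty_basket_mid between -0.084 and 0.084 m and z of bearing_housing_mid in the frame of empty_basket_mid between -0.042 and 0.01 m) and (x of strainer_mid in the frame of empty_basket_mid between -0.064 and 0.064 m and y of strainer_mid in the frame of empty_basket_mid between -0.084 and 0.084 m and z of strainer_mid in the frame of empty_basket_mid between -0.042 and 0.01 m))).
It fails at once if the jug, the seals or the brush are shifted (distance of any of jug_mid, seals_mid, brush_mid from where it was at the start of the episode above 0.03 m).
Of impeller, wear_ring, bearing_housing, strainer only 2 to 4 are there at a start; the rules pass over those that are not, and their reading is None.
Of full_basket, out_basket only 1 to 1 are there at a start; the rules pass over those that are not, and their reading is None.
At some moment in a run one of impeller, wear_ring, bearing_housing, strainer may be knocked a few centimetres aside while the robot is not near it.
It also fails if it takes over 210 s, if anything falls off the work surface, if the arm or the gripper's body presses on something with over 40 N, if the wrist force passes 120 N, or if a joint passes its speed limit or range.

## Working session

There is one attempt and no reset: what is moved stays moved. The work goes in short steps, Python scripts to look and compute and a tool call to move; the robot and the scene stay as the last step left them, time stands still between calls to the robot, and variables do not carry over. Pictures are saved under pics/ and viewed, at most 14 in all, crops included, and the job is handed in when it is done.

Besides the shell and the picture viewer there is one more tool, called by a JSON object that holds its "method" and its "body". jog_arm: Moves the arm, as the interface text tells. Shifts and turns lie within -1 to 1; 1 stands for 4 cm of shift or 4 degrees of turn. Its arguments: {"type":"object","properties":{"motion":{"type":"array","items":{"type":"number"}},"grip_force":{"type":"number"}},"required":["motion"]}

```bash
ls; mkdir -p pics
cat > h.py <<'E'
import numpy as np, cv2
from scipy.spatial.transform import Rotation as Rn
from rig import robot
def snap(name):
    o=robot.get_obs(); im=np.array(robot.camera(name)); c=robot.calibration(name)
    K=np.array([[c['fx'],0,c['cx']],[0,c['fy'],c['cy']],[0,0,1.]]); d=np.array(c['dist_coeffs'],float)
    if 'R' in c: R=np.array(c['R']);t=np.array(c['t'])
    else:
        T=np.eye(4);T[:3,:3]=Rn.from_quat(o['tool_rot']).as_matrix();T[:3,3]=o['position']
        W=T@np.array(c['T_tool_cam']);R=W[:3,:3].T;t=-R@W[:3,3]
    return im,(K,d,R,t)
def ray(cam,p):
    K,d,R,t=cam
    n=cv2.undistortPoints(np.array(p,float).reshape(-1,1,2),K,d).reshape(-1,2)
    v=np.c_[n,np.ones(len(n))]@R
    return -R.T@t,v
def plane(cam,p,z):
    o,v=ray(cam,p); return o+v*((z-o[2])/v[:,2])[:,None]
def tri(ca,pa,cb,pb):
    o1,v1=ray(ca,[pa]);o2,v2=ray(cb,[pb]);v1=v1[0];v2=v2[0]
    s=np.linalg.lstsq(np.c_[v1,-v2],o2-o1,rcond=None)[0]
    a=o1+s[0]*v1;b=o2+s[1]*v2
    return (a+b)/2,np.linalg.norm(a-b)
def proj(cam,X):
    K,d,R,t=cam
    return cv2.projectPoints(np.array(X,float).reshape(-1,1,3),cv2.Rodrigues(R)[0],t,K,d)[0].reshape(-1,2)
def st():
    o=robot.get_obs(); print(o['time'],np.round(o['position'],4),np.round(o['tool_rot'],4),np.round(o['ft_force'],1),round(o['grip_width'],4),round(o['grip_force'],1),np.round(o['q'],2))
E
python3 - <<'E'
from h import *
st(); print(robot.tip_reach)
print(Rn.from_quat(robot.get_obs()['tool_rot']).as_matrix().round(3))
for n in('top','side'):
    im,c=snap(n); cv2.imwrite(f'pics/{n}0.png',im); print(n,(-c[2].T@c[3]).round(3),c[2].round(3).tolist(),c[0][0,0])
print(np.array(robot.calibration('wrist')['T_tool_cam']).round(3))
E
```

```text
pics
0.0 [0.252  0.5712 0.2326] [ 2.064e-01  9.785e-01 -1.000e-03 -4.000e-04] [-0.2  0.   1.1] 0.0871 0.0 [ 0.98  0.53  1.43 -0.    1.18 -0.18]
0.011
[[-0.915  0.404 -0.001]
 [ 0.404  0.915 -0.002]
 [ 0.    -0.002 -1.   ]]
top [0.362 0.139 1.817] [[0.031, -0.999, 0.017], [-0.991, -0.032, -0.131], [0.131, -0.013, -0.991]] 483.24938695478204
side [ 0.416 -0.507  0.941] [[0.975, -0.224, 0.011], [-0.169, -0.767, -0.619], [0.147, 0.602, -0.785]] 352.96280808706354
[[ 0.001 -0.956 -0.295  0.081]
 [ 1.     0.001  0.001  0.001]
 [-0.    -0.295  0.956 -0.151]
 [ 0.     0.     0.     1.   ]]
```

View pics/top0.png

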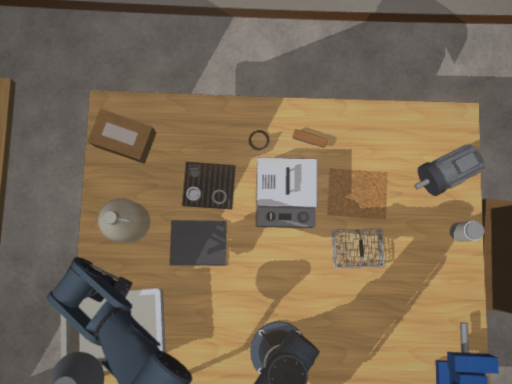

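View pics/side0.png

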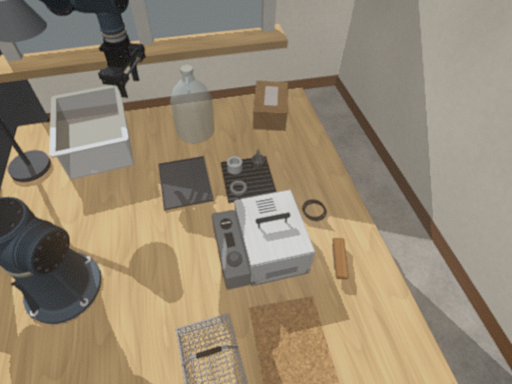

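Run:
```python
from h import *
t=cv2.imread('pics/top0.png');s=cv2.imread('pics/side0.png')
a=cv2.resize(t[145:275,165:325],(738,600),interpolation=2) 
cv2.imwrite('pics/a.png',cv2.resize(t[150:275,165:395],None,fx=3.4,fy=3.4,interpolation=2))
b=cv2.resize(s[140:300,150:320],None,fx=3.5,fy=3.5,interpolation=2);cv2.imwrite('pics/b.png',b)
```

```text
(no output)
```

View pics/a.png

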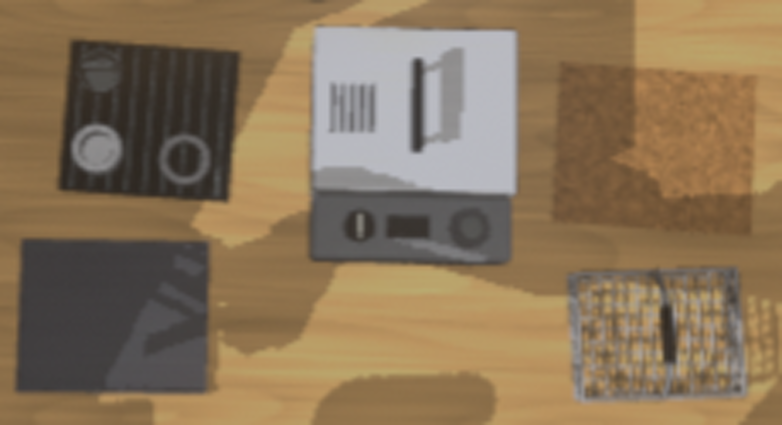

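View pics/b.png

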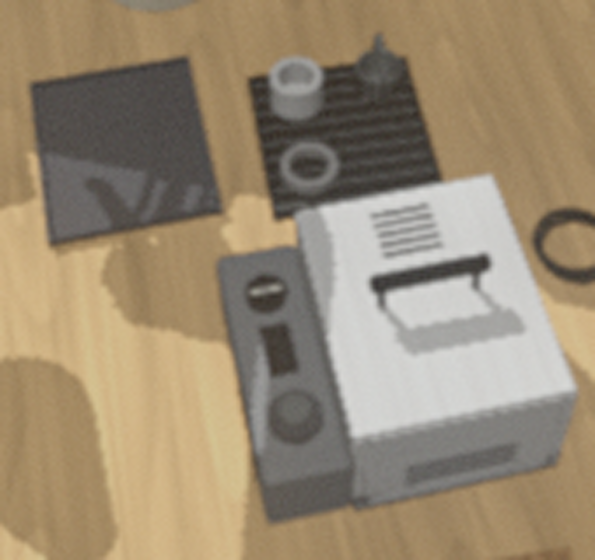

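The pictures show the housing, wear ring and strainer on the drain mat, and no impeller. The tray is empty, so the full basket should be in the dryer. In the top crop the lid handle is at about (417,105), and in the side crop at about (433,273).

Run:
```python
from h import *
it,ct=snap('top');is_,cs=snap('side')
T=lambda u,v:(165+u/3.4-.35,150+v/3.4-.35)
S=lambda u,v:(150+u/3.5-.35,140+v/3.5-.35)
for n,a,b in [('lidA',(417,58),(489,263)),('lidB',(417,152),(377,283)),('strainer grip',(100,55),(378,47)),('housing rim',(97,148),(295,75)),('ring',(185,159),(309,167)),('start',(469,227),(296,408)),('lid corner FL',(314,190),(300,212)),('lid FR',(516,193),(358,437)),('lid BL',(314,28),(492,178)),('lid BR',(518,30),(574,392)),('trayFR',(207,391),(52,243)),('trayFL',(17,390),(33,85)),('trayBR',(209,240),(221,212)),('trayBL',(24,239),(186,60))]:
    p,e=tri(ct,T(*a),cs,S(*b)); print(n,p.round(3),round(e,4))
# empty basket grip
g,e=tri(ct,T(668,335),cs,(208.5,351.5));print('egrip',g.round(3),e)
p=plane(ct,[T(570,270),T(737,268),T(745,395),T(577,400)],0.042);print(p.round(3).tolist(),p.mean(0))
p=plane(ct,[T(560,62),T(755,75),T(752,233),T(552,218)],0.003);print('cork',p.round(3).tolist(),p.mean(0))
p=plane(ct,[T(17,390),T(207,391),T(209,240),T(24,239)],0.011);print('tray',p.round(3).tolist(),p.mean(0))
p=plane(ct,[T(185,159),T(97,148),T(100,55)],0.016);print(p.round(3).tolist())
```

```text
lidA [ 0.647 -0.004  0.157] 0.0018
lidB [ 0.553 -0.006  0.162] 0.006
strainer grip [0.649 0.331 0.063] 0.0143
housing rim [0.557 0.331 0.041] 0.0005
ring [0.551 0.237 0.01 ] 0.0005
start [ 0.48  -0.066  0.106] 0.0005
lid corner FL [0.514 0.097 0.129] 0.0057
lid FR [ 0.516 -0.111  0.129] 0.0027
lid BL [0.683 0.101 0.123] 0.0018
lid BR [ 0.684 -0.111  0.129] 0.0033
trayFR [0.3   0.204 0.005] 0.0004
trayFL [0.296 0.409 0.005] 0.0011
trayBR [0.462 0.208 0.002] 0.0041
trayBL [0.457 0.41  0.005] 0.0032
egrip [ 0.376 -0.28   0.078] 0.0009681676909097956
[[0.442, -0.183, 0.042], [0.45, -0.363, 0.042], [0.316, -0.37, 0.042], [0.304, -0.192, 0.042]] [ 0.37774638 -0.27699281  0.042     ]
cork [[0.675, -0.177, 0.003], [0.667, -0.395, 0.003], [0.491, -0.391, 0.003], [0.5, -0.17, 0.003]] [ 0.58328997 -0.28329482  0.003     ]
tray [[0.296, 0.408, 0.011], [0.3, 0.203, 0.011], [0.463, 0.207, 0.011], [0.458, 0.409, 0.011]] [0.37922888 0.30692251 0.011     ]
[[0.551, 0.237, 0.016], [0.56, 0.334, 0.016], [0.664, 0.335, 0.016]]
```

{"method": "jog_arm", "body": {"motion": [0,0,0,0,0,-1,-1,0,0,0,0,0,-1,-1,0,0,0,0,0,-1,-1,0,0,0,0,0,-1,-1,0,0,0,0,0,-1,-1,0,0,0,0,0,-0.95,-1,0,-1,0,0,0,0,-1,0,-1,0,0,0,0,-1,0,-1,0,0,0,0,-1,0,-1,0,0,0,0,-1,0,-1,0,0,0,0,-1,0,-1,0,0,0,0,-1], "grip_force": 30}}

```text
time: 1.7
position: [0.2522, 0.3305, 0.2336]
tool_rot: [0.0, 1.0, 0.0, 0.0]
ft_force: [0.8, -0.2, -0.3]
grip_width: 0.087
grip_force: 0.0
```

{"method": "jog_arm", "body": {"motion": [-0.97,-0.93,0,0,0,0,-1,-0.97,-0.93,0,0,0,0,-1,-0.97,-0.93,0,0,0,0,-1,-0.97,-0.93,0,0,0,0,-1,-0.97,-0.93,0,0,0,0,-1,-0.97,-0.93,0,0,0,0,-1,-0.97,-0.93,0,0,0,0,-1,-0.97,-0.93,0,0,0,0,-1,-0.97,-0.93,0,0,0,0,-1,0,0,0,0,0,0,-1]}}

```text
time: 2.95
position: [0.6044, -0.0065, 0.2332]
tool_rot: [0.002, 1.0, -0.001, 0.001]
ft_force: [0.1, 0.1, 0.2]
grip_width: 0.0869
grip_force: 0.0
```

Run:
```python
from h import *
st()
im,c=snap('wrist'); cv2.imwrite('pics/w1.png',im)
print(proj(c,[[.6,-.005,.168],[.48,-.066,.108],[.552,-.005,.168],[.648,-.005,.168]]).round(1))
```

```text
2.95 [ 0.6044 -0.0065  0.2332] [ 2.2e-03  1.0e+00 -6.0e-04  1.4e-03] [0.1 0.1 0.2] 0.0869 0.0 [-0.2   0.5   1.49 -0.    1.15 -1.76]
[[256.5 200.6]
 [191.3  59.1]
 [256.4 144.1]
 [256.6 250.5]]
```

View pics/w1.png

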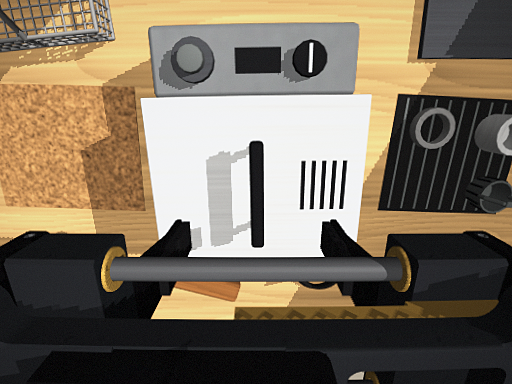

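The wrist view shows the handle from (257,140) to (257,247), the start knob at (190,60), and the white lid at columns 141–371. Next I'll refine these with masks.

```bash
cat >> h.py <<'E'
def rect(mask,cam,z):
    cs,_=cv2.findContours(mask.astype(np.uint8),0,2); k=max(cs,key=cv2.contourArea).reshape(-1,2)
    P=plane(cam,k,z)[:,:2]; (cx,cy),(w,h),a=cv2.minAreaRect((P*1000).astype(np.float32))
    return np.round([cx,cy,w,h,a],1)
E
python3 - <<'E'
from h import *
im,c=snap('wrist'); g=im.max(2)
m=np.zeros(g.shape,bool);m[125:258,245:272]=g[125:258,245:272]<50
m[250:]=0
print('handle',rect(m,c,.168))
# lid white edges
row=lambda v:[int(x) for x in np.where(im[v].min(1)>190)[0][[0,-1]]]
for v in(105,150,200): 
    a=row(v);print(v,a,plane(c,[(a[0]-.5,v),(a[1]+.5,v)],.13).round(4).tolist())
for u in(160,250,350):
    w=np.where(im[80:130,u].min(1)>190)[0]; print(u,plane(c,[(u,80+w[0]-.5)],.13).round(4))
kb=plane(c,[(190,59)],.108);print('knob',kb)
E
```

```text
handle [596.9  -4.8  93.6  10.8   0.7]
105 [139, 368] [[0.5186, -0.1099, 0.13], [0.519, 0.099, 0.13]]
150 [145, 363] [[0.5596, -0.1093, 0.13], [0.56, 0.0989, 0.13]]
200 [151, 358] [[0.6099, -0.1094, 0.13], [0.6103, 0.0997, 0.13]]
160 [[ 0.5149 -0.0898  0.13  ]]
250 [[ 0.5136 -0.0086  0.13  ]]
350 [[0.5126 0.0814 0.13  ]]
knob [[ 0.47716526 -0.06524889  0.108     ]]
```

{"method": "jog_arm", "body": {"motion": [0.16,0.04,0.6,0,0,-0.19,-1,0,0,0.7,0,0,0,-1,0,0,0.7,0,0,0,-1,0,0,0,0,0,0,1,0,0,0,0,0,0,1,0,0,0,0,0,0,1,0,0,0,0,0,0,1,0,0,0,0,0,0,1,0,0,0,0,0,0,1,0,0,0,0,0,0,1,0,0,0,0,0,0,1], "grip_force": 40}}

```text
time: 4.42
position: [0.595, -0.0021, 0.1535]
tool_rot: [-0.007, 1.0, -0.0, 0.0]
ft_force: [0.8, -2.5, -1.1]
grip_width: 0.0146
grip_force: 0.9
```

{"method": "jog_arm", "body": {"motion": [0,0,0,0,0,0,1,0,0,0,0,0,0,1,0,0,-0.4,0,0,0,1,0,0,-0.8,0,0,0,1,0,0,-0.8,0,0,0,1,0,0,-0.5,0,0,0,1,0,0,0,0,0,0,1]}}

```text
time: 5.3
position: [0.5958, -0.0011, 0.2556]
tool_rot: [-0.007, 1.0, 0.0, 0.002]
ft_force: [0.5, -0.3, -4.0]
grip_width: 0.0116
grip_force: 40.0
```

{"method": "jog_arm", "body": {"motion": [0.04,-0.89,0,0,0,0,1,0.04,-0.89,0,0,0,0,1,0.04,-0.89,0,0,0,0,1,0.04,-0.89,0,0,0,0,1,0.04,-0.89,0,0,0,0,1,0.04,-0.89,0,0,0,0,1,0.04,-0.89,0.4,0,0,0,1,0.04,-0.89,1,0,0,0,1,0,0,1,0,0,0,1,0,0,1,0,0,0,1,0,0,1,0,0,0,1,0,0,0.5,0,0,0,1]}}

```text
time: 6.8
position: [0.5836, -0.2846, 0.0537]
tool_rot: [-0.006, 1.0, 0.002, -0.003]
ft_force: [-0.8, 0.6, -4.0]
grip_width: 0.0119
grip_force: 40.0
```

{"method": "jog_arm", "body": {"motion": [0,0,0,0,0,0,1,0,0,0.15,0,0,0,1,0,0,0,0,0,0,1]}}

```text
time: 7.18
position: [0.5865, -0.2869, 0.0527]
tool_rot: [-0.006, 1.0, -0.001, 0.001]
ft_force: [-0.4, 0.0, -3.3]
grip_width: 0.0113
grip_force: 40.0
```

{"method": "jog_arm", "body": {"motion": [0,0,0.12,0,0,0,1,0,0,0.08,0,0,0,1,0,0,0,0,0,0,1]}}

```text
time: 7.55
position: [0.5856, -0.2864, 0.0434]
tool_rot: [-0.006, 1.0, 0.0, -0.0]
ft_force: [-0.5, 0.1, -4.2]
grip_width: 0.0113
grip_force: 40.0
```

{"method": "jog_arm", "body": {"motion": [0,0,0.06,0,0,0,1,0,0,0,0,0,0,1]}}

```text
time: 7.8
position: [0.5857, -0.2865, 0.041]
tool_rot: [-0.006, 1.0, 0.0, -0.0]
ft_force: [0.3, 0.0, -3.2]
grip_width: 0.0116
grip_force: 40.0
```

{"method": "jog_arm", "body": {"motion": [0,0,0.06,0,0,0,1,0,0,0,0,0,0,1]}}

```text
time: 8.05
position: [0.5859, -0.2866, 0.0386]
tool_rot: [-0.006, 1.0, -0.0, 0.0]
ft_force: [0.3, 0.1, -2.8]
grip_width: 0.0111
grip_force: 40.0
```

{"method": "jog_arm", "body": {"motion": [0,0,0,0,0,0,-1,0,0,0,0,0,0,-1,0,0,0,0,0,0,-1,0,0,-0.5,0,0,0,-1,0,0,-1,0,0,0,-1,0,0,-1,0,0,0,-1,0,0,-1,0,0,0,-1,0,0,-1,0,0,0,-1,0,0,-1,0,0,0,-1]}}

```text
time: 9.18
position: [0.5858, -0.2864, 0.2619]
tool_rot: [-0.006, 1.0, -0.001, 0.001]
ft_force: [0.8, 0.1, -0.6]
grip_width: 0.0855
grip_force: 0.0
```

{"method": "jog_arm", "body": {"motion": [0,0.88,0,0,0,0,-1,0,0.88,0,0,0,0,-1,0,0.88,0,0,0,0,-1,0,0.88,0,0,0,0,-1,0,0.88,0,0,0,0,-1,0,0.88,0,0,0,0,-1,0,0.88,0,0,0,0,-1,0,0.88,0,0,0,0,-1,-0.3,0,0,0,0,0,-1,0,0,0,0,0,0,-1]}}

```text
time: 10.42
position: [0.5955, -0.0053, 0.2599]
tool_rot: [-0.007, 1.0, -0.001, 0.001]
ft_force: [-0.1, -0.1, -0.6]
grip_width: 0.087
grip_force: 0.0
```

Run:
```python
from h import *
st()
im,c=snap('wrist'); cv2.imwrite('pics/w2.png',im)
a,ct=snap('top');cv2.imwrite('pics/t2.png',a)
print(proj(c,[[.598,-.005,.107],[.568,-.005,.114],[.628,-.005,.114]]).round(1))
```

```text
10.425 [ 0.5955 -0.0053  0.2599] [-6.7e-03  1.0e+00 -6.0e-04  1.4e-03] [-0.1 -0.1 -0.6] 0.087 0.0 [-0.2   0.46  1.48 -0.    1.2  -1.78]
[[255.3 181. ]
 [255.7 156.7]
 [254.9 207.1]]
```

View pics/w2.png

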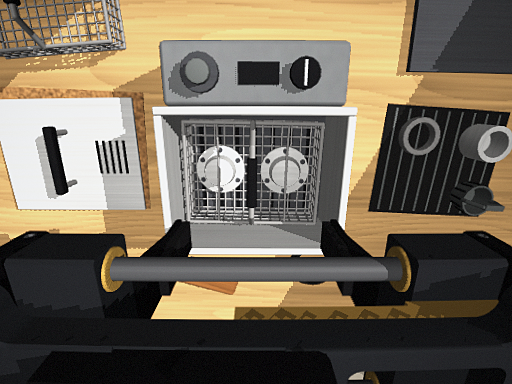

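The wrist view shows the full basket inside. Its grip runs from about (252,157) to (252,208). The lid lies flat on the cork mat, and the three parts on the mat are unchanged.

Run:
```python
from h import *
im=cv2.imread('pics/w2.png');_,c=snap('wrist');g=im.max(2)
m=np.zeros(g.shape,bool);m[150:215,243:262]=g[150:215,243:262]<45
r=rect(m,c,.114);print(r, r[2]*r[3])
# chamber rim: white outer edges at z .125
for v in(130,160):
    w=np.where(im[v].min(1)>200)[0];w=w[(w>150)&(w<365)];print(v,w[[0,-1]],plane(c,[(w[0]-.5,v),(w[-1]+.5,v)],.125).round(4).tolist())
for u in(180,250,330):
    w=np.where(im[95:130,u].min(1)>200)[0];print(u,plane(c,[(u,95+w[0]-.5)],.125).round(4))
```

```text
[ 5.972e+02 -1.030e+01  6.070e+01  1.400e+01  1.000e-01] 849.8000000000001
130 [155 354] [[0.5376, -0.1115, 0.125], [0.5349, 0.0974, 0.125]]
160 [158 351] [[0.5694, -0.1113, 0.125], [0.5666, 0.0979, 0.125]]
180 [[ 0.5138 -0.0832  0.125 ]]
250 [[ 0.5121 -0.0119  0.125 ]]
330 [[0.5118 0.0696 0.125 ]]
```

{"method": "jog_arm", "body": {"motion": [-0.04,-0.1,0.9,0,0,0,0,0,0,1,0,0,0,0,0,0,1,0,0,0,0,0,0,0.8,0,0,0,0,0,0,0.3,0,0,0,0,0,0,0,0,0,0,1,0,0,0,0,0,0,1,0,0,0,0,0,0,1,0,0,0,0,0,0,1,0,0,0,0,0,0,1,0,0,0,0,0,0,1,0,0,0,0,0,0,1]}}

```text
time: 12.08
position: [0.5967, -0.0094, 0.0999]
tool_rot: [-0.006, 1.0, -0.001, 0.001]
ft_force: [-0.8, -2.1, 5.6]
grip_width: 0.0116
grip_force: 40.0
```

{"method": "jog_arm", "body": {"motion": [0,0,-0.3,0,0,0,1,0,0,-0.9,0,0,0,1,0,0,-1,0,0,0,1,0,0,-1,0,0,0,1,0,0,-0.2,0,0,0,1,0,0,0,0,0,0,1]}}

```text
time: 12.82
position: [0.5949, -0.0083, 0.2339]
tool_rot: [-0.007, 1.0, 0.0, -0.001]
ft_force: [0.0, -0.0, -5.9]
grip_width: 0.0115
grip_force: 39.9
```

{"method": "jog_arm", "body": {"motion": [0.6,0.88,0,0,0,0,1,0.6,0.88,0,0,0,0,1,0.6,0.88,0,0,0,0,1,0.6,0.88,0,0,0,0,1,0.6,0.88,0,0,0,0,1,0.6,0.88,0,0,0,0,1,0.6,0.88,0,0,0,0,1,0.6,0.88,0,0,0,0,1,0.6,0.88,0,0,0,0,1,0,0,0,0,0,0,1,0,0,0,0,0,0,1]}}

```text
time: 14.2
position: [0.3748, 0.3047, 0.2332]
tool_rot: [-0.007, 1.0, -0.001, -0.001]
ft_force: [-0.3, 0.7, -5.3]
grip_width: 0.0117
grip_force: 40.0
```

{"method": "jog_arm", "body": {"motion": [-0.1,0.05,0.8,0,0,0,1,0,0,1,0,0,0,1,0,0,1,0,0,0,1,0,0,0.6,0,0,0,1,0,0,0.4,0,0,0,1,0,0,0.15,0,0,0,1,0,0,0,0,0,0,1,0,0,0,0,0,0,1]}}

```text
time: 15.2
position: [0.3805, 0.3073, 0.0773]
tool_rot: [-0.006, 1.0, 0.0, 0.001]
ft_force: [1.0, 0.1, -5.1]
grip_width: 0.0117
grip_force: 40.0
```

{"method": "jog_arm", "body": {"motion": [0,0,0.1,0,0,0,1,0,0,0,0,0,0,1,0,0,0,0,0,0,0,0,0,0,0,0,0,0,0,0,0,0,0,0,0,0,0,-0.5,0,0,0,0,0,0,-1,0,0,0,-1,0,0,-1,0,0,0,-1,0,0,-1,0,0,0,-1,0,0,-0.7,0,0,0,-1]}}

```text
time: 16.45
position: [0.38, 0.3074, 0.2428]
tool_rot: [-0.006, 1.0, 0.001, 0.001]
ft_force: [-0.6, 0.1, 0.0]
grip_width: 0.0754
grip_force: 0.0
```

Run:
```python
from h import *
st()
im,c=snap('wrist'); cv2.imwrite('pics/w3.png',im)
a,ct=snap('top');b,cs=snap('side');cv2.imwrite('pics/t3.png',a);cv2.imwrite('pics/s3.png',b)
print(proj(c,[[.3795,.307,.08],[.557,.331,.04],[.551,.237,.016],[.649,.331,.066]]).round(1))
```

```text
16.45 [0.38   0.3074 0.2428] [-6.5e-03  1.0e+00  5.0e-04  1.1e-03] [-0.6  0.1  0. ] 0.0754 0.0 [ 0.45  0.33  1.76  0.    1.05 -1.13]
[[254.5 176.5]
 [268.6 281.4]
 [210.2 268.4]
 [267.6 341.3]]
```

View pics/w3.png

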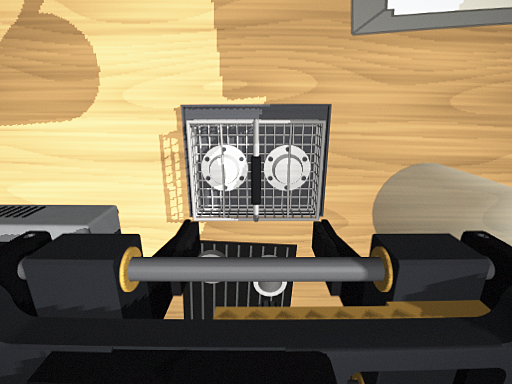

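The full basket stands in the tray, its grip at about (255,178). Next I'll move over the drain mat and turn 90 degrees.

{"method": "jog_arm", "body": {"motion": [-0.88,-0.3,0,0,0,0,-1,-0.88,-0.3,0,0,0,0,-1,-0.88,-0.3,0,0,0,0,-1,-0.88,-0.3,0,0,0,0,-1,-0.88,-0.3,0,0,0,0,-1,-0.88,-0.3,0,0,0,0,-1,0,0,0,0,0,1,-1,0,0,0,0,0,1,-1,0,0,0,0,0,1,-1,0,0,0,0,0,1,-1,0,0,0,0,0,1,-1,0,0,0,0,0,1,-1]}}

```text
time: 18.1
position: [0.5907, 0.2377, 0.2383]
tool_rot: [0.203, 0.979, -0.001, -0.002]
ft_force: [-0.5, 1.2, 0.7]
grip_width: 0.0869
grip_force: 0.0
```

{"method": "jog_arm", "body": {"motion": [0,0,0,0,0,1,-1,0,0,0,0,0,1,-1,0,0,0,0,0,1,-1,0,0,0,0,0,1,-1,0,0,0,0,0,1,-1,0,0,0,0,0,1,-1,0,0,0,0,0,1,-1,0,0,0,0,0,1,-1,0,0,0,0,0,1,-1,0,0,0,0,0,1,-1,0,0,0,0,0,1,-1,0,0,0,0,0,1,-1]}}

```text
time: 19.6
position: [0.5907, 0.2377, 0.2383]
tool_rot: [0.584, 0.812, -0.002, -0.001]
ft_force: [-0.5, -0.5, -0.6]
grip_width: 0.087
grip_force: 0.0
```

{"method": "jog_arm", "body": {"motion": [0,0,0,0,0,1,-1,0,0,0,0,0,1,-1,0,0,0,0,0,1,-1,0,0,0,0,0,1,-1,0,0,0,0,0,0.7,-1,0,0,0,0,0,0,-1]}}

```text
time: 20.35
position: [0.5909, 0.2377, 0.2387]
tool_rot: [0.707, 0.707, -0.002, -0.001]
ft_force: [0.5, 0.4, 0.7]
grip_width: 0.087
grip_force: 0.0
```

Run:
```python
from h import *
st()
im,c=snap('wrist'); cv2.imwrite('pics/w4.png',im)
import pickle;pickle.dump(c,open('w4.pkl','wb'))
print(proj(c,[[.557,.331,.04],[.551,.237,.016],[.649,.331,.066]]).round(1))
```

```text
20.35 [0.5909 0.2377 0.2387] [ 0.7073  0.7069 -0.0015 -0.001 ] [0.5 0.4 0.7] 0.087 0.0 [ 0.21  0.54  1.39 -0.    1.21  0.21]
[[228.4  97.6]
 [227.7 167.9]
 [306.6  97. ]]
```

View pics/w4.png

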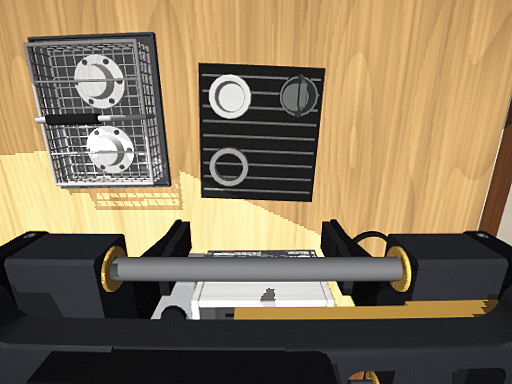

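The wrist view shows the housing rim at about (231,95), the ring at (229,167), and the strainer at (298,95) with its handle running up and down in the picture.

Run:
```python
from h import *
import pickle;c=pickle.load(open('w4.pkl','rb'));im=cv2.imread('pics/w4.png');g=im.max(2)
def circ(box,th,z):
    x0,x1,y0,y1=box;m=np.zeros(g.shape,np.uint8);m[y0:y1,x0:x1]=(g[y0:y1,x0:x1]>th)
    m=cv2.morphologyEx(m,cv2.MORPH_OPEN,np.ones((2,2)))
    cs,_=cv2.findContours(m,0,2);k=max(cs,key=cv2.contourArea).reshape(-1,2)
    P=(plane(c,k,z)[:,:2]*1000).astype(np.float32);return np.round(cv2.minEnclosingCircle(P)[0],1),np.round(cv2.fitEllipse(P)[1:],1).tolist() if 0 else [np.round(v,1).tolist() for v in cv2.fitEllipse(P)[:2]]
print('housing',circ((205,258,68,122),110,.04))
print('ring',circ((205,252,144,190),90,.016))
print('strainer',circ((276,325,70,120),70,.034))
cv2.imwrite('pics/z.png',cv2.resize(im[60:205,195:330],None,fx=4,fy=4,interpolation=2))
j=cv2.imread('pics/side0.png');_,cs=snap('side');print('jug base',plane(cs,[(195,132)],0.02))
```

```text
housing (array([559.2, 331.7]), [[559.3, 331.2], [51.4, 51.9]])
ring (array([548.8, 235.6]), [[552.4, 236.7], [53.5, 56.8]])
strainer (array([631. , 332.6]), [[634.5, 332.2], [31.3, 42.3]])
jug base [[0.44385968 0.53287774 0.02      ]]
```

View pics/z.png

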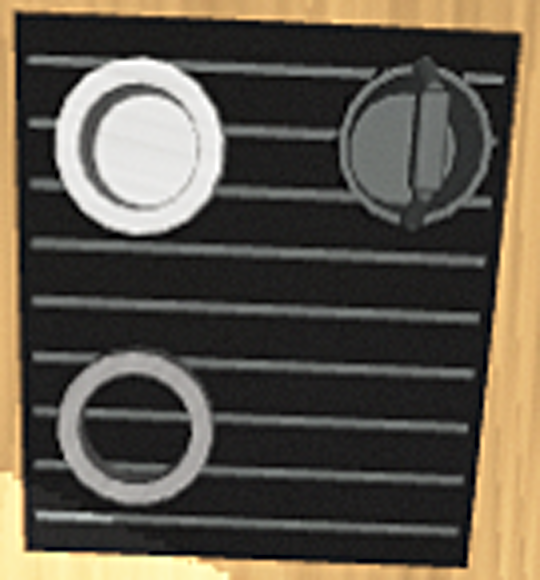

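{"method": "jog_arm", "body": {"motion": [0.79,-0.08,0,0,0,0,0.4,0.78,-0.08,0,0,0,0,0.4,0.78,-0.07,0,0,0,0,0.4,0,0,0.7,0,0,0,0.4,0,0,1,0,0,0,0.4,0,0,1,0,0,0,0.4,0,0,1,0,0,0,0.4,0,0,0.5,0,0,0,0.4,0,0,0,0,0,0,0.4,0,0,0,0,0,0,0.4], "grip_force": 30}}

```text
time: 21.7
position: [0.5841, 0.3325, 0.0743]
tool_rot: [0.707, 0.707, 0.001, 0.001]
ft_force: [0.3, 0.3, -0.1]
grip_width: 0.0263
grip_force: 0.0
```

{"method": "jog_arm", "body": {"motion": [0,-0.05,0.6,0,0,0,0.4,0,0,0.5,0,0,0,0.4,0,0,0,0,0,0,0.4,0,0,0,0,0,0,1,0,0,0,0,0,0,1,0,0,0,0,0,0,1,0,0,0,0,0,0,1]}}

```text
time: 22.58
position: [0.5812, 0.3322, 0.0296]
tool_rot: [0.708, 0.707, 0.001, 0.0]
ft_force: [-0.8, -0.8, 3.2]
grip_width: 0.0103
grip_force: 28.8
```

{"method": "jog_arm", "body": {"motion": [0,0,-0.5,0,0,0,1,0,0,-1,0,0,0,1,0,0,-1,0,0,0,1,0,0,-1,0,0,0,1,0,0,-1,0,0,0,1,0,0,-0.2,0,0,0,1,-0.92,-0.28,0,0,0,0,1,-0.92,-0.28,0,0,0,0,1,-0.92,-0.28,0,0,0,0,1,-0.92,-0.28,0,0,0,0,1,-0.92,-0.28,0,0,0,0,1,-0.92,-0.28,0,0,0,0,1]}}

```text
time: 24.08
position: [0.5119, 0.1101, 0.2156]
tool_rot: [0.707, 0.707, -0.001, -0.001]
ft_force: [0.1, -0.2, -1.5]
grip_width: 0.0105
grip_force: 28.8
```

{"method": "jog_arm", "body": {"motion": [-0.92,-0.28,0,0,0,0,1,-0.92,-0.28,0,0,0,0,1,-0.92,-0.28,0,0,0,0,1,-0.92,-0.28,0,0,0,0,1,-0.92,-0.28,0,0,0,0,1,-0.92,-0.28,0,0,0,0,1,-0.92,-0.28,0,0,0,0,1,-0.92,-0.28,0,0,0,0,1,-0.92,-0.28,0,0,0,0,1,-0.92,-0.28,0,0,0,0,1,-0.92,-0.28,0,0,0,0,1,-0.92,-0.28,0,0,0,0,1]}}

```text
time: 25.58
position: [0.3774, -0.3306, 0.2157]
tool_rot: [0.708, 0.707, 0.0, -0.001]
ft_force: [0.4, 0.7, -1.8]
grip_width: 0.01
grip_force: 28.8
```

Run:
```python
from h import *
import pickle
st()
im,c=snap('wrist'); cv2.imwrite('pics/w5.png',im);pickle.dump(c,open('w5.pkl','wb'))
print(proj(c,[[.376,-.28,.084],[.442,-.183,.042],[.45,-.363,.042],[.316,-.37,.042],[.304,-.192,.042]]).round(1))
```

```text
25.575 [ 0.3774 -0.3306  0.2157] [ 7.076e-01  7.066e-01  3.000e-04 -1.200e-03] [ 0.4  0.7 -1.8] 0.01 28.8 [-0.94  0.39  1.76  0.    1.   -0.94]
[[254.1 138.9]
 [314.4  45.5]
 [312.2 200.8]
 [207.9 205.9]
 [189.   54.5]]
```

View pics/w5.png

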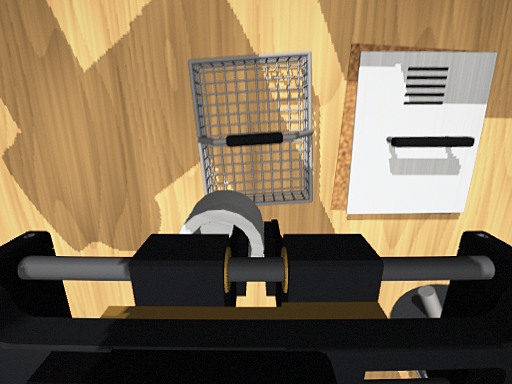

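The basket's rim corners are at (190,59), (310,53), (312,200) and (207,205), with the handle centre at (255,139). The housing is held by its wall.

Run:
```python
from h import *
import pickle
c=pickle.load(open('w5.pkl','rb'));im=cv2.imread('pics/w5.png');g=im.max(2)
p=plane(c,[(190,59),(310,53),(312,201),(206,206)],.042);print(p.round(4)[:,:2].tolist(),p.mean(0).round(4))
m=np.zeros(g.shape,bool);m[128:150,218:292]=g[128:150,218:292]<45
print('grip',rect(m,c,.084))
q=plane(c,[(228,141),(284,136)],.084);print(q.round(4),np.degrees(np.arctan2(*(q[1]-q[0])[[1,0]])))
ce=np.array([.3775,-.279]);a=np.radians(3.5);R=np.array([[np.cos(a),-np.sin(a)],[np.sin(a),np.cos(a)]])
for n,l in [('housing c',(-.035,-.045)),('wall',(-.0125,-.045)),('strainer',(.035,-.045)),('ring',(0,.05)),('ring-',(0,-.05)),('wall+',(-.0125,.045))]: print(n,(ce+R@np.array(l)).round(4))
```

```text
[[0.3048, -0.1966], [0.4375, -0.1906], [0.4498, -0.3633], [0.3136, -0.3701]] [ 0.3764 -0.2801  0.042 ]
grip [ 375.8 -280.    58.8   10.9    3.7]
[[ 0.3487 -0.2822  0.084 ]
 [ 0.4071 -0.277   0.084 ]] 5.0358233079137005
housing c [ 0.3453 -0.3261]
wall [ 0.3678 -0.3247]
strainer [ 0.4152 -0.3218]
ring [ 0.3744 -0.2291]
ring- [ 0.3806 -0.3289]
wall+ [ 0.3623 -0.2348]
```

{"method": "jog_arm", "body": {"motion": [0.13,-0.15,0.4,0,0,0,1,0,0,0.9,0,0,0,1,0,0,0.9,0,0,0,1,0,0,0.9,0,0,0,1,0,0,0.8,0,0,0,1,0,0,0.4,0,0,0,1,0,0,0,0,0,0,1,0,0,0,0,0,0,1]}}

```text
time: 26.62
position: [0.3725, -0.3249, 0.0449]
tool_rot: [0.707, 0.707, -0.0, 0.0]
ft_force: [-0.6, -0.2, -0.4]
grip_width: 0.0101
grip_force: 28.8
```

{"method": "jog_arm", "body": {"motion": [0,0,0.15,0,0,0,1,0,0,0.12,0,0,0,1,0,0,0,0,0,0,1]}}

```text
time: 27.0
position: [0.3724, -0.3249, 0.0339]
tool_rot: [0.707, 0.707, 0.0, -0.0]
ft_force: [0.4, -0.2, -1.2]
grip_width: 0.0104
grip_force: 28.8
```

{"method": "jog_arm", "body": {"motion": [0,0,0,0,0,0,0.4,0,0,0,0,0,0,0.4,0,0,0,0,0,0,0.4,0,0,-0.4,0,0,0,0.4,0,0,-1,0,0,0,0.4,0,0,-1,0,0,0,0.4,0,0,-1,0,0,0,0.4,0,0,-1,0,0,0,0.4,0,0,-0.7,0,0,0,0.4,0,0,0,0,0,0,0.4]}}

```text
time: 28.25
position: [0.3733, -0.326, 0.2411]
tool_rot: [0.707, 0.707, -0.001, 0.003]
ft_force: [0.2, -0.0, -0.7]
grip_width: 0.026
grip_force: 0.0
```

Run:
```python
from h import *
st()
im,c=snap('wrist'); cv2.imwrite('pics/w6.png',im)
g=im[40:230,180:330];b,_=snap('side');cv2.imwrite('pics/s6.png',b)
o=cv2.resize(g,None,fx=3,fy=3,interpolation=2);q=cv2.resize(b[130:225,200:290],(350,370))
H=np.zeros((570,800,3),np.uint8);H[:,:450]=o[:570];H[:370,450:]=q;cv2.imwrite('pics/v6.png',H)
```

```text
28.25 [ 0.3733 -0.326   0.2411] [ 7.074e-01  7.068e-01 -5.000e-04  3.400e-03] [ 0.2 -0.  -0.7] 0.026 0.0 [-0.94  0.34  1.75 -0.    1.05 -0.94]
```

View pics/v6.png

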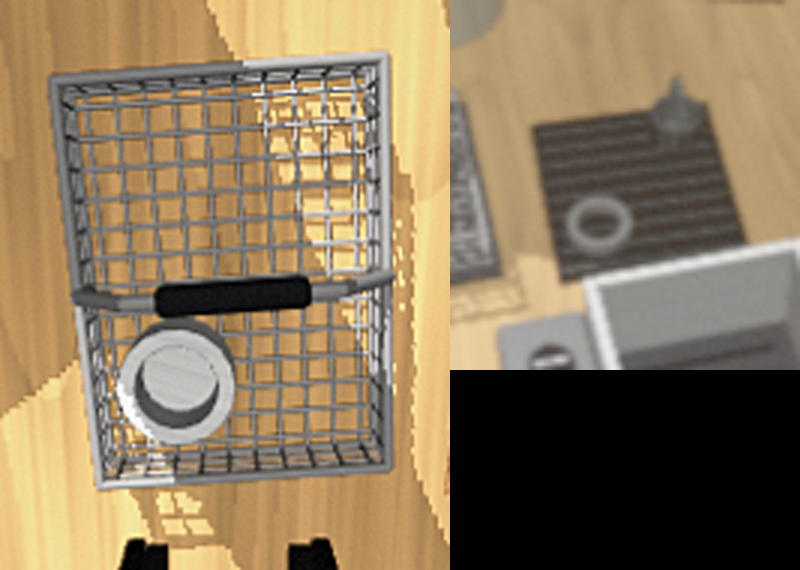

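The housing stands upright in the near-left of the basket, at about (177,383) in the crop. The ring and strainer are still on the mat. Next I'll go back for the strainer.

{"method": "jog_arm", "body": {"motion": [0.94,0.36,0,0,0,0,0,0.94,0.36,0,0,0,0,0,0.94,0.36,0,0,0,0,0,0.94,0.36,0,0,0,0,0,0.94,0.36,0,0,0,0,0,0.94,0.36,0,0,0,0,0,0.94,0.36,0,0,0,0,0,0.94,0.36,0,0,0,0,0,0.94,0.36,0,0,0,0,0,0.94,0.36,0,0,0,0,0,0.94,0.36,0,0,0,0,0,0.94,0.36,0,0,0,0,0]}}

```text
time: 29.85
position: [0.5449, 0.1272, 0.2361]
tool_rot: [0.707, 0.707, -0.002, -0.001]
ft_force: [0.2, -0.7, -0.4]
grip_width: 0.0435
grip_force: 0.0
```

{"method": "jog_arm", "body": {"motion": [0.94,0.36,0,0,0,0,0,0.94,0.36,0,0,0,0,0,0.94,0.36,0,0,0,0,0,0,0,0,0,0,1,0,0,0,0,0,0,0.58,0,0,0,0,0,0,0,0]}}

```text
time: 30.6
position: [0.588, 0.2387, 0.2359]
tool_rot: [0.745, 0.667, -0.002, -0.001]
ft_force: [-0.8, 0.9, -0.2]
grip_width: 0.0436
grip_force: 0.0
```

Run:
```python
from h import *
import pickle
st()
im,c=snap('wrist'); cv2.imwrite('pics/w7.png',im);pickle.dump(c,open('w7.pkl','wb'))
p=proj(c,[[.649,.331,.066],[.552,.237,.016]]);print(p.round(1))
x0,y0=190,55
cv2.imwrite('pics/v7.png',cv2.resize(im[y0:y0+150,x0:x0+150],None,fx=4,fy=4,interpolation=2))
```

```text
30.6 [0.588  0.2387 0.2359] [ 0.7451  0.6669 -0.0018 -0.001 ] [-0.8  0.9 -0.2] 0.0436 0.0 [ 0.21  0.54  1.4  -0.    1.2   0.32]
[[300.7  91.9]
 [230.8 171.6]]
```

View pics/v7.png

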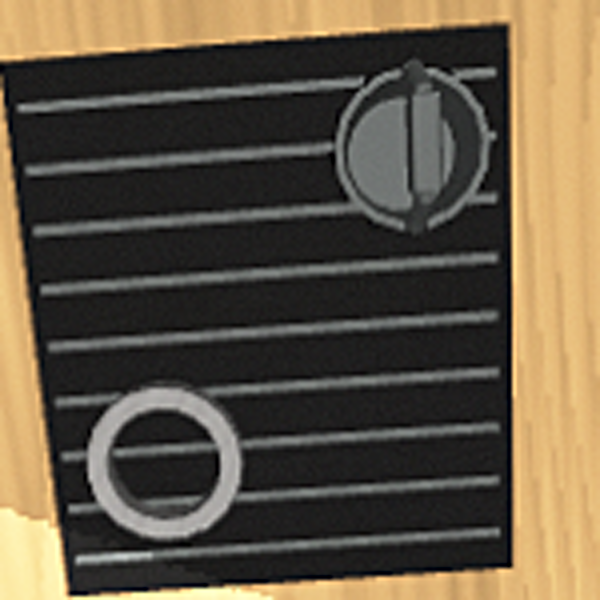

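Run:
```python
from h import *
import pickle
c4=pickle.load(open('w4.pkl','rb'));c=pickle.load(open('w7.pkl','rb'));_,cs=snap('side')
print(plane(c,[(296.4,88.9)],.067),plane(c4,[(302.1,93.8)],.067))
print(tri(c,(296.4,88.9),cs,(258.2,151)))
print('ring w7',plane(c,[(190+165/4-.4,55+462/4-.4)],.018))
M=Rn.from_quat(robot.get_obs()['tool_rot']).as_matrix();p=robot.get_obs()['position']
print(M.round(3).tolist());
for t in ([.646,.333,.2359],): print(M.T@(np.array(t)-p)/.04)
```

```text
[[0.64421963 0.33470505 0.067     ]] [[0.64349253 0.3343551  0.067     ]]
(array([0.6440277 , 0.33463893, 0.06841005]), np.float64(2.7657917580602645e-05))
ring w7 [[0.55261354 0.23959677 0.018     ]]
[[0.111, 0.994, -0.003], [0.994, -0.111, -0.001], [-0.001, -0.002, -1.0]]
[2.5063841  1.16901786 0.01414613]
```

{"method": "jog_arm", "body": {"motion": [0.85,0.38,0,0,0,0,0.2,0.85,0.38,0,0,0,0,0.2,0.84,0.37,0,0,0,0,0.2,0,0,1,0,0,0,0.2,0,0,1,0,0,0,0.2,0,0,0.8,0,0,0,0.2,0,0,0.3,0,0,0,0.2,0,0,0,0,0,0,0.2]}}

```text
time: 31.7
position: [0.645, 0.3344, 0.1132]
tool_rot: [0.745, 0.667, -0.001, -0.0]
ft_force: [-0.1, -0.2, 0.6]
grip_width: 0.0348
grip_force: 0.0
```

{"method": "jog_arm", "body": {"motion": [0,0,0.8,0,0,0,0.2,0,0,0.6,0,0,0,0.2,0,0,0.07,0,0,0,0.2,0,0,0,0,0,0,1,0,0,0,0,0,0,1,0,0,0,0,0,0,1,0,0,0,0,0,0,1,0,0,0,0,0,0,1], "grip_force": 20}}

```text
time: 32.7
position: [0.6458, 0.335, 0.0561]
tool_rot: [0.745, 0.667, 0.001, 0.0]
ft_force: [-1.9, 0.5, 4.1]
grip_width: 0.0085
grip_force: 20.0
```

{"method": "jog_arm", "body": {"motion": [0,0,-0.5,0,0,0,1,0,0,-1,0,0,0,1,0,0,-1,0,0,0,1,0,0,-1,0,0,0,1,0,0,-1,0,0,0,1,0,0,-0.3,0,0,0,1,-0.94,-0.22,0,0,0,0,1,-0.94,-0.22,0,0,0,0,1,-0.94,-0.22,0,0,0,0,1,-0.94,-0.22,0,0,0,0,1,-0.94,-0.22,0,0,0,0,1,-0.94,-0.22,0,0,0,0,1]}}

```text
time: 34.2
position: [0.5663, 0.1152, 0.2461]
tool_rot: [0.745, 0.667, -0.001, -0.001]
ft_force: [-0.1, 0.8, -0.6]
grip_width: 0.0091
grip_force: 20.0
```

{"method": "jog_arm", "body": {"motion": [-0.94,-0.22,0,0,0,0,1,-0.94,-0.22,0,0,0,0,1,-0.94,-0.22,0,0,0,0,1,-0.94,-0.22,0,0,0,0,1,-0.94,-0.22,0,0,0,0,1,-0.94,-0.22,0,0,0,0,1,-0.94,-0.22,0,0,0,0,1,-0.94,-0.22,0,0,0,0,1,-0.94,-0.22,0,0,0,0,1,-0.94,-0.22,0,0,0,0,1,-0.94,-0.22,0,0,0,0,1,-0.94,-0.22,0,0,0,0,1]}}

```text
time: 35.7
position: [0.4115, -0.3208, 0.2463]
tool_rot: [0.745, 0.667, 0.0, -0.001]
ft_force: [0.9, 0.2, -1.3]
grip_width: 0.0088
grip_force: 20.0
```

{"method": "jog_arm", "body": {"motion": [0,0,0,0,0,0,1,0,0,0,0,0,0,1]}}

```text
time: 35.95
position: [0.4121, -0.3192, 0.2464]
tool_rot: [0.746, 0.666, 0.0, -0.001]
ft_force: [-0.7, -0.8, -0.1]
grip_width: 0.0088
grip_force: 20.0
```

{"method": "jog_arm", "body": {"motion": [-0.08,0.08,0.5,0,0,0,1,0,0,1,0,0,0,1,0,0,1,0,0,0,1,0,0,1,0,0,0,1,0,0,0.7,0,0,0,1,0,0,0.35,0,0,0,1,0,0,0.1,0,0,0,1,0,0,0,0,0,0,1]}}

```text
time: 36.95
position: [0.416, -0.3239, 0.0617]
tool_rot: [0.745, 0.667, -0.0, 0.001]
ft_force: [0.8, 1.2, -0.9]
grip_width: 0.0089
grip_force: 20.0
```

{"method": "jog_arm", "body": {"motion": [0,0,0.06,0,0,0,1,0,0,0,0,0,0,0.5,0,0,0,0,0,0,0.5,0,0,0,0,0,0,0.5,0,0,-0.5,0,0,0,0.5,0,0,-1,0,0,0,0,0,0,-1,0,0,0,0,0,0,-1,0,0,0,-1,0,0,-1,0,0,0,-1,0,0,0,0,0,-1,-1,0,0,0,0,0,-0.58,-1,0,0,0,0,0,0,-1]}}

```text
time: 38.45
position: [0.4153, -0.3237, 0.2389]
tool_rot: [0.708, 0.707, -0.0, 0.0]
ft_force: [-0.2, 0.6, 0.2]
grip_width: 0.0825
grip_force: 0.0
```

Run:
```python
from h import *
st()
im,c=snap('wrist'); cv2.imwrite('pics/w8.png',im)
b,cs=snap('side');cv2.imwrite('pics/s8.png',b)
o=cv2.resize(im[30:230,150:320],None,fx=2.5,fy=2.5,interpolation=2);q=cv2.resize(b[130:225,200:290],(350,370))
H=np.zeros((500,780,3),np.uint8);H[:,:425]=o;H[:370,430:]=q;cv2.imwrite('pics/v8.png',H)
```

```text
38.45 [ 0.4153 -0.3237  0.2389] [ 0.7077  0.7065 -0.      0.    ] [-0.2  0.6  0.2] 0.0825 0.0 [-0.87  0.39  1.67 -0.    1.08 -0.87]
```

View pics/v8.png

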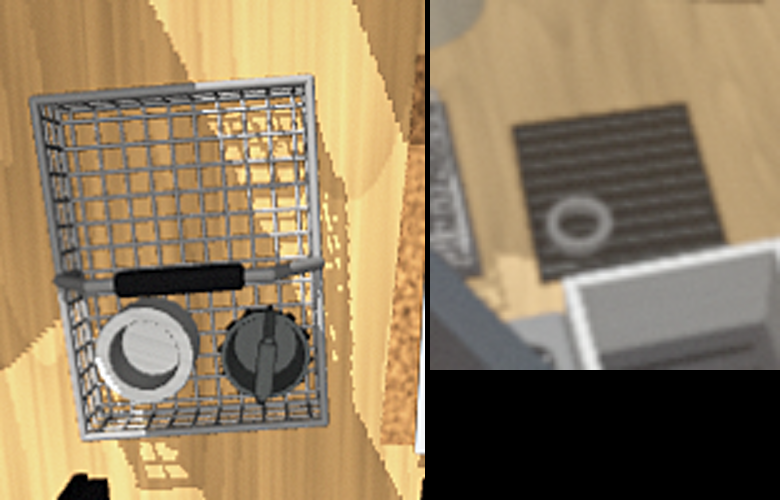

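The housing and strainer stand upright in the basket's near half, and the far half is free. The ring is still on the mat. Next I'll fetch it.

{"method": "jog_arm", "body": {"motion": [0.94,0.29,0,0,0,0,-1,0.94,0.29,0,0,0,0,-1,0.94,0.29,0,0,0,0,-1,0.94,0.29,0,0,0,0,-1,0.94,0.29,0,0,0,0,-1,0.94,0.29,0,0,0,0,-1,0.94,0.29,0,0,0,0,-1,0.94,0.29,0,0,0,0,-1,0.94,0.29,0,0,0,0,-1,0.94,0.29,0,0,0,0,-1,0.94,0.29,0,0,0,0,-1,0.94,0.29,0,0,0,0,-1]}}

```text
time: 40.05
position: [0.5554, 0.1285, 0.2384]
tool_rot: [0.708, 0.707, -0.0, -0.0]
ft_force: [-0.2, 0.2, 0.4]
grip_width: 0.0869
grip_force: 0.0
```

{"method": "jog_arm", "body": {"motion": [0.94,0.2,0,0,0,0,-1,0.94,0.1,0,0,0,0,-1,0.5,0,0,0,0,0,-1,0,0,0,0,0,0,-1,0,0,0,0,0,0,-1]}}

```text
time: 40.67
position: [0.567, 0.2213, 0.2386]
tool_rot: [0.708, 0.706, -0.001, 0.0]
ft_force: [-0.2, -0.2, 0.4]
grip_width: 0.0868
grip_force: 0.0
```

```bash
cat > ring.py <<'E'
from h import *
st()
im,c=snap('wrist'); cv2.imwrite('pics/w9.png',im); g=im.max(2)
u,v=proj(c,[[.5525,.238,.018]])[0];print(u,v)
K=[]
x0,x1,y0,y1=int(u-32),int(u+32),int(v-32),min(int(v+32),225)
m=(g[y0:y1,x0:x1]>100).astype(np.uint8)
m=cv2.morphologyEx(m,cv2.MORPH_OPEN,np.ones((4,4)))
cs,_=cv2.findContours(m,0,2);k=max(cs,key=cv2.contourArea).reshape(-1,2)+[x0,y0]
for z in(.016,.019):
    P=(plane(c,k,z)[:,:2]*1000).astype(np.float32);print([np.round(w,1).tolist() for w in cv2.fitEllipse(P)[:2]])
(a,_,_)=cv2.fitEllipse(k.astype(np.float32));
np.save('ringpx.npy',a);print(a)
# side view height
b,cs2=snap('side');gs=b.max(2).astype(int)
p=proj(cs2,[[.5525,.238,.018]])[0];print('side pred',p)
x0,y0=int(p[0]-16),int(p[1]-14);m=(gs[y0:y0+28,x0:x0+32]>100).astype(np.uint8)
q,_=cv2.findContours(m,0,2);k=max(q,key=cv2.contourArea).reshape(-1,2)+[x0,y0]
e=cv2.fitEllipse(k.astype(np.float32))[0];print(e,tri(c,a,cs2,e))
E
python3 ring.py
```

```text
40.675 [0.567  0.2213 0.2386] [ 7.077e-01  7.065e-01 -6.000e-04  1.000e-04] [-0.2 -0.2  0.4] 0.0868 0.0 [ 0.19  0.5   1.47 -0.    1.17  0.19]
244.9710959196174 155.92840496947218
[[553.0, 236.9], [53.9, 54.0]]
[[553.1, 237.4], [53.5, 53.6]]
(245.4015350341797, 156.0804901123047)
side pred [238.24739084 185.62029572]
(237.7947540283203, 186.9858856201172) (array([0.55176539, 0.23696432, 0.01216074]), np.float64(0.0022550593679869805))
```

{"method": "jog_arm", "body": {"motion": [0.4,-0.35,0,0,0,0,-1,0,0,1,0,0,0,-1,0,0,1,0,0,0,-1,0,0,1,0,0,0,-1,0,0,1,0,0,0,-1,0,0,0.7,0,0,0,-1,0,0,0.4,0,0,0,-1,0,0,0,0,0,0,-1,0,0,0,0,0,0,-1]}}

```text
time: 41.9
position: [0.5541, 0.2388, 0.0359]
tool_rot: [0.708, 0.707, 0.001, 0.001]
ft_force: [0.0, 0.5, 1.1]
grip_width: 0.0869
grip_force: 0.0
```

{"method": "jog_arm", "body": {"motion": [-0.04,-0.02,0.25,0,0,0,-1,0,0,0.16,0,0,0,-1,0,0,0,0,0,0,1,0,0,0,0,0,0,1,0,0,0,0,0,0,1,0,0,0,0,0,0,1,0,0,0,0,0,0,1,0,0,0,0,0,0,1], "grip_force": 25}}

```text
time: 42.9
position: [0.5525, 0.2369, 0.0185]
tool_rot: [0.708, 0.707, 0.0, 0.0]
ft_force: [-0.3, -0.4, 1.6]
grip_width: 0.0541
grip_force: 25.0
```

{"method": "jog_arm", "body": {"motion": [0,0,-0.4,0,0,0,1,0,0,-1,0,0,0,1,0,0,-1,0,0,0,1,0,0,-1,0,0,0,1,0,0,-1,0,0,0,1,-0.9,-0.345,0,0,0,0,1,-0.9,-0.345,0,0,0,0,1,-0.9,-0.345,0,0,0,0,1,-0.9,-0.345,0,0,0,0,1,-0.9,-0.345,0,0,0,0,1,-0.9,-0.345,0,0,0,0,1,-0.9,-0.345,0,0,0,0,1]}}

```text
time: 44.4
position: [0.4552, -0.0161, 0.1953]
tool_rot: [0.707, 0.707, 0.0, 0.001]
ft_force: [0.4, -0.7, -1.1]
grip_width: 0.0542
grip_force: 25.0
```

{"method": "jog_arm", "body": {"motion": [-0.9,-0.345,0,0,0,0,1,-0.9,-0.345,0,0,0,0,1,-0.9,-0.345,0,0,0,0,1,-0.9,-0.345,0,0,0,0,1,-0.9,-0.345,0,0,0,0,1,-0.88,-0.345,0,0,0,0,1,0,0,0,0,0,0,1,0,0,0,0,0,0,1]}}

```text
time: 45.4
position: [0.3723, -0.2296, 0.1948]
tool_rot: [0.708, 0.706, 0.0, -0.0]
ft_force: [0.1, 0.8, -0.4]
grip_width: 0.0541
grip_force: 25.0
```

{"method": "jog_arm", "body": {"motion": [0,0,0.5,0,0,0,1,0,0,1,0,0,0,1,0,0,1,0,0,0,1,0,0,0.9,0,0,0,1,0,0,0.5,0,0,0,1,0,0,0.25,0,0,0,1,0,0,0,0,0,0,1,0,0,0,0,0,0,1]}}

```text
time: 46.4
position: [0.3731, -0.2302, 0.0291]
tool_rot: [0.707, 0.707, -0.0, 0.001]
ft_force: [0.3, -0.2, -1.3]
grip_width: 0.0539
grip_force: 25.0
```

{"method": "jog_arm", "body": {"motion": [0,0,0.14,0,0,0,1,0,0,0,0,0,0,1,0,0,0,0,0,0,-0.5,0,0,0,0,0,0,-0.5,0,0,0,0,0,0,-0.5,0,0,-0.4,0,0,0,-0.5,0,0,-1,0,0,0,-0.5,0,0,-1,0,0,0,-0.5,0,0,-1,0,0,0,-0.5,0,0,-1,0,0,0,-0.5,0,0,-0.8,0,0,0,0,0,0,0,0,0,0,0]}}

```text
time: 47.9
position: [0.3736, -0.2312, 0.2329]
tool_rot: [0.707, 0.707, -0.0, 0.003]
ft_force: [-0.3, 0.2, 0.7]
grip_width: 0.0528
grip_force: 0.0
```

Run:
```python
from h import *
st()
im,c=snap('wrist');cv2.imwrite('pics/w10.png',im)
b,cs=snap('top');cv2.imwrite('pics/t10.png',b)
g=im.max(2);print(proj(c,[[.3728,-.23,.02],[.376,-.28,.084]]))
```

```text
47.9 [ 0.3736 -0.2312  0.2329] [ 7.075e-01  7.068e-01 -1.000e-04  3.100e-03] [-0.3  0.2  0.7] 0.0528 0.0 [-0.81  0.28  1.88 -0.    0.98 -0.81]
[[254.07305621 167.5223381 ]
 [256.76641689 219.5684709 ]]
```

{"method": "jog_arm", "body": {"motion": [0,0,0,0,0,-1,0,0,0,0,0,0,-1,0,0,0,0,0,0,-1,0,0,0,0,0,0,-1,0,0,0,0,0,0,-1,0,0,0,0,0,0,-1,0,0,0,0,0,0,-1,0,0,0,0,0,0,-1,0,0,0,0,0,0,-1,0,0,0,0,0,0,-1,0,0,0,0,0,0,-1,0,0,0,0,0,0,-1,0]}}

```text
time: 49.5
position: [0.3716, -0.2292, 0.2289]
tool_rot: [0.358, 0.934, 0.001, -0.002]
ft_force: [-0.5, 0.9, 0.7]
grip_width: 0.0436
grip_force: 0.0
```

{"method": "jog_arm", "body": {"motion": [0,0,0,0,0,-1,0,0,0,0,0,0,-1,0,0,0,0,0,0,-1,0,0,0,0,0,0,-1,0,0,0,0,0,0,-1,0,0,0,0,0,0,-1,0,0,0,0,0,0,-1,0,0,0,0,0,0,-1,0,0,0,0,0,0,-1,0,0,0,0,0,0,-1,0,0,0,0,0,0,-1,0,0,0,0,0,0,-0.4,0]}}

```text
time: 51.0
position: [0.3718, -0.2294, 0.2292]
tool_rot: [-0.031, 1.0, 0.001, -0.001]
ft_force: [-0.7, 0.0, 0.0]
grip_width: 0.0434
grip_force: 0.0
```

{"method": "jog_arm", "body": {"motion": [0,-0.62,0,0,0,0,0,0,-0.62,0,0,0,0,0,0,0,0,0,0,0,0,0,0,0,0,0,0,0]}}

```text
time: 51.5
position: [0.3752, -0.2798, 0.2304]
tool_rot: [-0.03, 1.0, 0.001, -0.0]
ft_force: [-0.1, -0.7, -0.2]
grip_width: 0.0431
grip_force: 0.0
```

```bash
cat > grip.py <<'E'
from h import *
st()
im,c=snap('wrist');cv2.imwrite('pics/w11.png',im);g=im.max(2)
u,v=proj(c,[[.376,-.28,.084]])[0];print(u,v)
m=np.zeros(g.shape,bool);y0,y1,x0,x1=int(v-40),int(v+40),int(u-14),int(u+14)
s=cv2.morphologyEx((g[y0:y1,x0:x1]<45).astype(np.uint8),cv2.MORPH_OPEN,np.ones((5,5)));m[y0:y1,x0:x1]=s
print(rect(m,c,.084))
im=cv2.imread('pics/w10.png')
cv2.imwrite('pics/v11.png',np.hstack([im[:240,100:420],cv2.imread('pics/w11.png')[:240,100:420]]))
E
python3 grip.py
```

```text
51.5 [ 0.3752 -0.2798  0.2304] [-3.020e-02  9.995e-01  6.000e-04 -3.000e-04] [-0.1 -0.7 -0.2] 0.0431 0.0 [-0.88  0.32  1.82  0.    1.   -2.51]
254.60625506668245 181.43574358489585
[ 375.1 -280.1   57.    10.2    3.7]
```

View pics/v11.png

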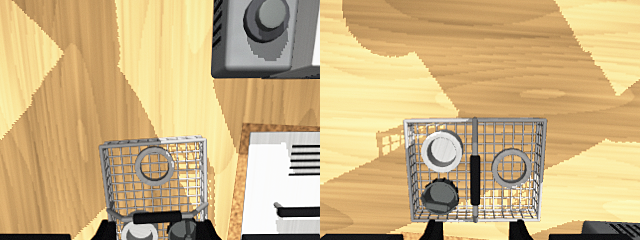

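The ring, housing and strainer all lie in the basket. The grip mask gives (0.375,-0.280) at 3.7°. Next I'll grasp the basket.

{"method": "jog_arm", "body": {"motion": [0,0,0.5,0,0,0,0.3,0,0,1,0,0,0,0.3,0,0,1,0,0,0,0.3,0,0,0.9,0,0,0,0.3,0,0,0.4,0,0,0,0.3,0,0,0.2,0,0,0,0.3,0,0,0,0,0,0,1,0,0,0,0,0,0,1,0,0,0,0,0,0,1,0,0,0,0,0,0,1,0,0,0,0,0,0,1], "grip_force": 45}}

```text
time: 52.92
position: [0.3761, -0.2802, 0.0716]
tool_rot: [-0.031, 1.0, -0.001, 0.001]
ft_force: [-0.5, 0.4, 6.4]
grip_width: 0.0115
grip_force: 45.0
```

{"method": "jog_arm", "body": {"motion": [0,0,-0.3,0,0,0,1,0,0,-0.8,0,0,0,1,0,0,-1,0,0,0,1,0,0,-1,0,0,0,1,0,0,-0.8,0,0,0,1,0,0,0,0,0,0.73,1,0,0,0,0,0,0,1]}}

```text
time: 53.8
position: [0.3747, -0.2784, 0.2266]
tool_rot: [-0.006, 1.0, 0.001, -0.001]
ft_force: [-0.1, 0.3, -6.3]
grip_width: 0.0117
grip_force: 45.0
```

{"method": "jog_arm", "body": {"motion": [-0.7,0.85,0,0,0,0,1,-0.7,0.85,0,0,0,0,1,-0.7,0.85,0,0,0,0,1,-0.7,0.85,0,0,0,0,1,-0.7,0.85,0,0,0,0,1,-0.7,0.85,0,0,0,0,1,-0.7,0.85,0,0,0,0,1,-0.7,0.85,0,0,0,0,1,0,0,0,0,0,0,1,0,0,0,0,0,0,1]}}

```text
time: 55.05
position: [0.5951, -0.0049, 0.2251]
tool_rot: [-0.006, 1.0, 0.0, -0.002]
ft_force: [0.4, -0.4, -6.6]
grip_width: 0.0116
grip_force: 45.0
```

Run:
```python
from h import *
st()
im,c=snap('wrist');cv2.imwrite('pics/w12.png',im)
for v in(110,125,140,160):
    w=np.where(im[v].min(1)>185)[0];w=w[(w>120)&(w<400)]
    print(v,w[[0,-1]],plane(c,[(w[0]-.5,v),(w[-1]+.5,v)],.125).round(4)[:,:2].tolist())
for u in(170,185,330,340):
    w=np.where(im[85:140,u].min(1)>185)[0];print(u,w[:1]+85,plane(c,[(u,85+w[0]-.5)],.125).round(4)[:,:2])
```

```text
55.05 [ 0.5951 -0.0049  0.2251] [-6.1e-03  1.0e+00  2.0e-04 -2.3e-03] [ 0.4 -0.4 -6.6] 0.0116 45.0 [-0.2   0.5   1.52 -0.    1.13 -1.78]
110 [138 369] [[0.5172, -0.1119], [0.5144, 0.0978]]
125 [139 367] [[0.5304, -0.1124], [0.5277, 0.0977]]
140 [122 387] [[0.5442, -0.1299], [0.541, 0.1183]]
160 [121 384] [[0.5631, -0.1333], [0.5599, 0.1183]]
170 [108] [[ 0.5148 -0.0821]]
185 [108] [[ 0.5147 -0.0686]]
330 [108] [[0.5129 0.0617]]
340 [108] [[0.5128 0.0708]]
```

{"method": "jog_arm", "body": {"motion": [-0.1,-0.04,0,0,0,0,1,0,0,0.5,0,0,0,1,0,0,0.5,0,0,0,1,0,0,0.4,0,0,0,1,0,0,0,0,0,0,1,0,0,0,0,0,0,1]}}

```text
time: 55.85
position: [0.6013, -0.0072, 0.1713]
tool_rot: [-0.005, 1.0, -0.0, 0.001]
ft_force: [0.0, -0.7, -5.3]
grip_width: 0.0114
grip_force: 45.0
```

{"method": "jog_arm", "body": {"motion": [0.05,0.02,0.4,0,0,0,1,0,0,0.5,0,0,0,1,0,0,0.4,0,0,0,1,0,0,0.25,0,0,0,1,0,0,0,0,0,0,1,0,0,0,0,0,0,1]}}

```text
time: 56.6
position: [0.5993, -0.0061, 0.1092]
tool_rot: [-0.005, 1.0, -0.0, 0.001]
ft_force: [-0.8, -0.1, -6.7]
grip_width: 0.0118
grip_force: 45.0
```

{"method": "jog_arm", "body": {"motion": [0,0,0.12,0,0,0,1,0,0,0.07,0,0,0,1,0,0,0,0,0,0,1]}}

```text
time: 56.98
position: [0.5989, -0.006, 0.1017]
tool_rot: [-0.005, 1.0, -0.0, 0.0]
ft_force: [-0.4, 0.5, -1.7]
grip_width: 0.0117
grip_force: 45.0
```

{"method": "jog_arm", "body": {"motion": [0,0,0.02,0,0,0,0.3,0,0,0,0,0,0,0.3,0,0,0,0,0,0,0.3,0,0,0,0,0,0,0.3,0,0,-0.5,0,0,0,0.3,0,0,-1,0,0,0,0.3,0,0,-1,0,0,0,0.3,0,0,-1,0,0,0,0,0,0,-0.5,0,0,0,0,0,0,0,0,0,0,0]}}

```text
time: 58.22
position: [0.5998, -0.0062, 0.2623]
tool_rot: [-0.005, 1.0, -0.0, 0.002]
ft_force: [0.8, 0.2, -1.1]
grip_width: 0.0426
grip_force: 0.0
```

```bash
cat > chk.py <<'E'
from h import *
st()
im,c=snap('wrist');cv2.imwrite('pics/w13.png',im);g=im.max(2)
u,v=proj(c,[[.599,-.006,.114]])[0]
m=np.zeros(g.shape,bool);y0,y1,x0,x1=int(v-34),int(v+34),int(u-12),int(u+12)
m[y0:y1,x0:x1]=cv2.morphologyEx((g[y0:y1,x0:x1]<45).astype(np.uint8),cv2.MORPH_OPEN,np.ones((5,5)))
print('grip',rect(m,c,.114))
for v in(110,125,140):
    w=np.where(im[v].min(1)>190)[0];w=w[(w>130)&(w<380)]
    print(v,w[[0,-1]],plane(c,[(w[0]-.5,v),(w[-1]+.5,v)],.125).round(4)[:,:2].tolist())
for u in(180,330):
    w=np.where(im[85:140,u].min(1)>185)[0];print(u,plane(c,[(u,85+w[0]-.5)],.125).round(4)[:,:2])
E
python3 chk.py
```

```text
58.225 [ 0.5998 -0.0062  0.2623] [-5.4e-03  1.0e+00 -5.0e-04  2.2e-03] [ 0.8  0.2 -1.1] 0.0426 0.0 [-0.2   0.46  1.47  0.    1.21 -1.78]
grip [ 5.984e+02 -5.000e+00  5.720e+01  1.170e+01  4.000e-01]
110 [132 132] [[0.5233, -0.135], [0.5233, -0.134]]
125 [134 355] [[0.5385, -0.1347], [0.5359, 0.0985]]
140 [136 353] [[0.5542, -0.1344], [0.5515, 0.0982]]
180 [[ 0.5147 -0.0839]]
330 [[0.5128 0.0695]]
```

{"method": "jog_arm", "body": {"motion": [0.04,-0.88,0,0,0,0,0,0.04,-0.88,0,0,0,0,0,0.04,-0.88,0,0,0,0,0,0.04,-0.88,0,0,0,0,0,0.04,-0.88,0,0,0,0,0,0.04,-0.88,0,0,0,0,0,0.04,-0.88,0,0,0,0,0,0.04,-0.85,0,0,0,0,0,0,0,0.5,0,0,0,0,0,0,0.5,0,0,0,0,0,0,0,0,0,0,0,0,0,0,0,0,0,0]}}

```text
time: 59.78
position: [0.5889, -0.2864, 0.2199]
tool_rot: [-0.005, 1.0, 0.0, -0.0]
ft_force: [-0.3, 0.1, -0.3]
grip_width: 0.0434
grip_force: 0.0
```

Run:
```python
from h import *
st()
im,c=snap('wrist');cv2.imwrite('pics/w14.png',im);g=im.max(2)
u,v=proj(c,[[.586,-.2866,.056]])[0];print(u,v)
m=np.zeros(g.shape,bool);y0,y1,x0,x1=int(v-65),min(int(v+65),228),int(u-14),int(u+14)
m[y0:y1,x0:x1]=cv2.morphologyEx((g[y0:y1,x0:x1]<50).astype(np.uint8),cv2.MORPH_OPEN,np.ones((4,4)))
print('handle',rect(m,c,.056),np.where(m.any(1))[0][[0,-1]],np.where(m.any(0))[0][[0,-1]])
w=(im.min(2)>170)
for vv in (120,150,180):
    k=np.where(w[vv])[0];k=k[abs(k-u)<140];print(vv,plane(c,[(k[0]-.5,vv),(k[-1]+.5,vv)],.018).round(4)[:,:2].tolist())
for uu in (int(u)-50,int(u)+50):
    k=np.where(w[:220,uu])[0];print(uu,k[0],plane(c,[(uu,k[0]-.5)],.018).round(4)[:,:2])
```

```text
59.775 [ 0.5889 -0.2864  0.2199] [-5.4e-03  1.0e+00  3.0e-04 -4.0e-04] [-0.3  0.1 -0.3] 0.0434 0.0 [-0.62  0.58  1.37  0.    1.19 -2.2 ]
254.77048584379554 174.73217239095374
handle [ 588.9 -284.3   93.4   10.5    1. ] [138 213] [252 261]
120 [[0.5246, -0.39], [0.5221, -0.1829]]
150 [[0.563, -0.3901], [0.5606, -0.1832]]
180 [[0.604, -0.389], [0.6015, -0.182]]
204 105 [[ 0.5053 -0.3514]]
304 105 [[ 0.5038 -0.2257]]
```

{"method": "jog_arm", "body": {"motion": [0,0.02,0.5,0,0,0,0,0,0,1,0,0,0,0,0,0,1,0,0,0,0,0,0,1,0,0,0,0,0,0,0.6,0,0,0,0,0,0,0.35,0,0,0,0,0,0,0,0,0,0,0,0,0,0,0,0,0,1,0,0,0,0,0,0,1,0,0,0,0,0,0,1,0,0,0,0,0,0,1,0,0,0,0,0,0,1]}}

```text
time: 61.32
position: [0.5892, -0.286, 0.0429]
tool_rot: [-0.005, 1.0, -0.0, 0.0]
ft_force: [-1.0, -0.0, 3.2]
grip_width: 0.0116
grip_force: 45.0
```

{"method": "jog_arm", "body": {"motion": [0,0,0,0,0,0,1]}}

```text
time: 61.45
position: [0.5891, -0.286, 0.0429]
tool_rot: [-0.005, 1.0, -0.0, 0.0]
ft_force: [-0.5, -1.0, 4.1]
grip_width: 0.0118
grip_force: 45.0
```

{"method": "jog_arm", "body": {"motion": [0,0,-0.3,0,0,0,1,0,0,-0.8,0,0,0,1,0,0,-1,0,0,0,1,0,0,-1,0,0,0,1,0,0,-1,0,0,0,1,0,0,-0.6,0,0,0,1,0,0,0,0,0,0,1]}}

```text
time: 62.32
position: [0.5897, -0.2861, 0.2324]
tool_rot: [-0.005, 1.0, -0.001, 0.002]
ft_force: [-0.1, -0.2, -3.5]
grip_width: 0.0115
grip_force: 45.0
```

{"method": "jog_arm", "body": {"motion": [-0.03,0.88,0,0,0,0,1,-0.03,0.88,0,0,0,0,1,-0.03,0.88,0,0,0,0,1,-0.03,0.88,0,0,0,0,1,-0.03,0.88,0,0,0,0,1,-0.03,0.88,0,0,0,0,1,-0.03,0.88,0,0,0,0,1,-0.03,0.84,0,0,0,0,1,0,0,0,0,0,0,1,0,0,0,0,0,0,1,0,0,0,0,0,0,1]}}

```text
time: 63.7
position: [0.5952, -0.0066, 0.2297]
tool_rot: [-0.005, 1.0, -0.0, -0.001]
ft_force: [0.5, -0.3, -3.5]
grip_width: 0.0114
grip_force: 45.0
```

Run:
```python
from h import *
st()
im,c=snap('wrist');cv2.imwrite('pics/w15.png',im);z=robot.get_obs()['position'][2]-.0429+.018
w=(im.min(2)>170);u=255
for vv in (90,120,150):
    k=np.where(w[vv])[0];k=k[abs(k-u)<200];print(vv,k[[0,-1]],plane(c,[(k[0]-.5,vv),(k[-1]+.5,vv)],z).round(4)[:,:2].tolist())
for uu in (180,330):
    k=np.where(w[:220,uu])[0];print(uu,k[0],plane(c,[(uu,k[0]-.5)],z).round(4)[:,:2])
```

```text
63.7 [ 0.5952 -0.0066  0.2297] [-4.8e-03  1.0e+00 -0.0e+00 -6.0e-04] [ 0.5 -0.3 -3.5] 0.0114 45.0 [-0.2   0.49  1.51 -0.    1.14 -1.78]Traceback (most recent call last):
  File "<stdin>", line 6, in <module>
IndexError: index 0 is out of bounds for axis 0 with size 0
```

Run:
```python
from h import *
im,c=snap('wrist');z=robot.get_obs()['position'][2]-.0429+.018
g=im.min(2).astype(int)
for vv in (70,110,150,190): print(vv,g[vv,90:430:12].tolist())
for u in (180,330): print(u,g[20:130:5,u].tolist())
```

```text
70 [132, 132, 138, 137, 143, 94, 97, 57, 124, 131, 87, 156, 157, 29, 28, 30, 90, 0, 29, 26, 153, 149, 149, 139, 137, 91, 83, 88, 81]
110 [107, 239, 240, 240, 241, 241, 241, 241, 242, 242, 242, 242, 242, 242, 242, 242, 242, 243, 241, 242, 242, 242, 240, 241, 241, 240, 241, 240, 22]
150 [67, 250, 241, 242, 241, 242, 242, 242, 242, 243, 243, 242, 242, 243, 242, 242, 241, 240, 241, 239, 240, 240, 239, 239, 239, 238, 239, 93, 10]
190 [46, 64, 241, 242, 242, 242, 242, 242, 246, 191, 189, 191, 243, 8, 26, 243, 242, 243, 242, 255, 245, 241, 242, 249, 255, 241, 243, 15, 21]
180 [127, 141, 131, 132, 156, 158, 102, 82, 123, 124, 121, 91, 56, 50, 104, 100, 143, 242, 242, 242, 242, 242]
330 [133, 143, 140, 136, 154, 153, 153, 149, 149, 153, 153, 152, 151, 152, 151, 153, 141, 242, 242, 240, 240, 241]
```

Run:
```python
from h import *
im,c=snap('wrist');p=robot.get_obs()['position'];z=p[2]-.0429+.018;print(p.round(4),z)
w=im.min(2)>200;u=255
for vv in (115,140,165):
    k=np.where(w[vv])[0];k=k[(k>80)&(k<430)];print(vv,k[[0,-1]],plane(c,[(k[0]-.5,vv),(k[-1]+.5,vv)],z).round(4)[:,:2].tolist())
for uu in (180,330):
    k=np.where(w[80:220,uu])[0];print(uu,k[0]+80,plane(c,[(uu,80+k[0]-.5)],z).round(4)[:,:2])
```

```text
[ 0.5955 -0.0066  0.2302] 0.20527431032435092
115 [ 96 416] [[0.5198, -0.1088], [0.5177, 0.096]]
140 [100 411] [[0.5357, -0.1086], [0.5335, 0.0955]]
165 [104 408] [[0.5523, -0.1085], [0.5502, 0.0964]]
180 102 [[ 0.5115 -0.0539]]
330 102 [[0.5105 0.0397]]
```

{"method": "jog_arm", "body": {"motion": [-0.09,0,0,0,0,0,1,0,0,0.5,0,0,0,1,0,0,0.5,0,0,0,1,0,0,0.4,0,0,0,1,0,0,0,0,0,0,1,0,0,0,0,0,0,1]}}

```text
time: 64.6
position: [0.5998, -0.0058, 0.1749]
tool_rot: [-0.005, 1.0, -0.0, 0.001]
ft_force: [-0.9, -0.4, -4.4]
grip_width: 0.0117
grip_force: 45.0
```

{"method": "jog_arm", "body": {"motion": [0.02,-0.02,0.15,0,0,0,1,0,0,0.15,0,0,0,1,0,0,0,0,0,0,1]}}

```text
time: 64.97
position: [0.5978, -0.0064, 0.1618]
tool_rot: [-0.005, 1.0, 0.0, -0.001]
ft_force: [0.1, 0.3, -3.9]
grip_width: 0.0113
grip_force: 45.0
```

{"method": "jog_arm", "body": {"motion": [-0.02,0,0.1,0,0,0,1,0,0,0.06,0,0,0,1,0,0,0,0,0,0,1]}}

```text
time: 65.35
position: [0.5995, -0.0065, 0.1578]
tool_rot: [-0.005, 1.0, -0.0, 0.001]
ft_force: [-2.0, 0.2, 5.7]
grip_width: 0.0113
grip_force: 45.0
```

{"method": "jog_arm", "body": {"motion": [0,0,0,0,0,0,0.4,0,0,0,0,0,0,0.4,0,0,0,0,0,0,0.4,0,0,0,0,0,0,0.4,0,0,-0.4,0,0,0,0.2,0,0,-0.8,0,0,0,0,0,0,-0.8,0,0,0,0,0,0,0,0,0,0,1,0,0,0,0,0,0,1]}}

```text
time: 66.47
position: [0.5987, -0.0064, 0.2359]
tool_rot: [-0.005, 1.0, 0.0, -0.0]
ft_force: [-1.0, 0.3, -0.3]
grip_width: 0.0308
grip_force: 0.0
```

```bash
cat > lid.py <<'E'
from h import *
st()
im,c=snap('wrist');cv2.imwrite('pics/w16.png',im);g=im.max(2)
z=.13;w=im.min(2)>195;P=[]
for vv in (110,130,150,170,190,205):
    k=np.where(w[vv])[0];k=k[(k>110)&(k<400)];q=plane(c,[(k[0]-.5,vv),(k[-1]+.5,vv)],z)[:,:2];print(vv,k[[0,-1]],q.round(4).tolist(),'width',np.linalg.norm(q[0]-q[1]).round(4))
for uu in (160,200,300,350):
    k=np.where(w[75:220,uu])[0];print(uu,75+k[0],plane(c,[(uu,75+k[0]-.5)],z).round(4)[:,:2])
u,v=proj(c,[[.599,-.006,.168]])[0]
m=np.zeros(g.shape,bool);m[int(v-65):min(int(v+60),228),int(u-14):int(u+14)]=1
m&=g<50;m=cv2.morphologyEx(m.astype(np.uint8),cv2.MORPH_OPEN,np.ones((4,4)))
print('handle',rect(m,c,.168))
for n in('side','top'):
    b,cs=snap(n);cv2.imwrite(f'pics/{n}16.png',b)
E
python3 lid.py
```

```text
66.475 [ 0.5987 -0.0064  0.2359] [-5.4e-03  1.0e+00  0.0e+00 -2.0e-04] [-1.   0.3 -0.3] 0.0308 0.0 [-0.2   0.49  1.5  -0.    1.15 -1.78]
110 [143 368] [[0.5211, -0.1109], [0.5186, 0.0977]] width 0.2087
130 [146 366] [[0.5392, -0.11], [0.5368, 0.0982]] width 0.2082
150 [148 364] [[0.5581, -0.11], [0.5556, 0.0987]] width 0.2087
170 [150 361] [[0.5778, -0.1101], [0.5754, 0.0983]] width 0.2084
190 [152 359] [[0.5984, -0.1102], [0.5959, 0.0989]] width 0.2091
205 [154 357] [[0.6144, -0.1098], [0.612, 0.0988]] width 0.2087
160 104 [[ 0.5153 -0.0941]]
200 104 [[ 0.515  -0.0574]]
300 104 [[0.514 0.034]]
350 104 [[0.5132 0.0799]]
handle [586.5  -4.8  68.9  10.8   1.1]
```

{"method": "jog_arm", "body": {"motion": [0.76,-0.37,0,0,0,0,1,0.76,-0.37,0,0,0,0,1,0.76,-0.37,0,0,0,0,1,0.75,-0.37,0,0,0,0,1,0,0,0.7,0,0,0,1,0,0,0.8,0,0,0,1,0,0,0.7,0,0,0,1,0,0,0.3,0,0,0,1,0,0,0,0,0,0,1,0,0,0,0,0,0,1]}}

```text
time: 67.88
position: [0.4792, -0.0671, 0.1366]
tool_rot: [-0.005, 1.0, -0.0, 0.001]
ft_force: [-0.1, 0.2, 0.6]
grip_width: 0.0001
grip_force: 0.0
```

{"method": "jog_arm", "body": {"motion": [0.03,0.03,0.3,0,0,0,1,0,0,0.15,0,0,0,1,0,0,0.1,0,0,0,1,0,0,0,0,0,0,1]}}

```text
time: 68.38
position: [0.4779, -0.0658, 0.117]
tool_rot: [-0.006, 1.0, -0.0, 0.001]
ft_force: [-4.2, 1.1, 28.5]
grip_width: 0.0009
grip_force: 14.1
```

{"method": "jog_arm", "body": {"motion": [0,0,0,0,0,0,1,0,0,0.03,0,0,0,1,0,0,0,0,0,0,1]}}

```text
time: 68.75
position: [0.4778, -0.0658, 0.1168]
tool_rot: [-0.006, 1.0, -0.001, 0.001]
ft_force: [-6.0, 1.7, 36.8]
grip_width: 0.0004
grip_force: 18.5
```

Run:
```python
from h import *
st();o=robot.get_obs();print(o['moment'],o['ft_force'],o.keys())
```

```text
68.75 [ 0.4778 -0.0658  0.1168] [-5.6e-03  1.0e+00 -6.0e-04  1.4e-03] [-6.   1.7 36.8] 0.0004 18.5 [-0.37  0.53  1.89 -0.    0.71 -1.95]
[ 0.48286133  1.14611321 -0.01413439] [-6.0169619   1.7467651  36.84584394] dict_keys(['time', 'q', 'joint_velocities', 'joint_torque', 'position', 'tool_rot', 'ft_force', 'moment', 'grip_force', 'grip_width'])
```

{"method": "jog_arm", "body": {"motion": [0,0,-0.12,0,0,0,1,0,0,0,0,0,0,1,0,0,0,0,0,0,1]}}

```text
time: 69.12
position: [0.4778, -0.0658, 0.1177]
tool_rot: [-0.005, 1.0, -0.0, 0.001]
ft_force: [1.5, 1.2, 4.8]
grip_width: 0.0006
grip_force: 2.3
```

{"method": "jog_arm", "body": {"motion": [0,0,-0.05,0,0,0,1,0,0,0,0,0,0,1,0,0,0,0,0,0,1]}}

```text
time: 69.5
position: [0.4778, -0.0658, 0.1195]
tool_rot: [-0.005, 1.0, -0.0, 0.0]
ft_force: [1.4, -0.3, 2.5]
grip_width: 0.0003
grip_force: 1.8
```

{"method": "jog_arm", "body": {"motion": [0,0,-0.05,0,0,0,1,0,0,0,0,0,0,1,0,0,0,0,0,0,1]}}

```text
time: 69.88
position: [0.4774, -0.0659, 0.1215]
tool_rot: [-0.005, 1.0, -0.0, 0.0]
ft_force: [1.7, 0.2, 2.0]
grip_width: 0.0002
grip_force: 1.2
```

{"method": "jog_arm", "body": {"motion": [0,0,-0.1,0,0,0,1,0,0,0,0,0,0,1,0,0,0,0,0,0,1]}}

```text
time: 70.25
position: [0.4765, -0.0655, 0.1253]
tool_rot: [-0.005, 1.0, 0.0, -0.001]
ft_force: [0.3, -0.4, -0.2]
grip_width: 0.0006
grip_force: 0.0
```

{"method": "jog_arm", "body": {"motion": [0,0,-0.5,0,0,0,0.8,0,0,-1,0,0,0,0.5,0,0,-1,0,0,0,0.4,-1,0.4,-0.3,0,0,0,0.3,-1,0.5,0,0,0,0,0.3,-1,0.5,0,0,0,0,0.3,0,0,0,0,0,0,0.3,0,0,0,0,0,0,0.3]}}

```text
time: 71.25
position: [0.5954, -0.0084, 0.2367]
tool_rot: [-0.006, 1.0, 0.0, -0.002]
ft_force: [0.3, -0.1, -0.4]
grip_width: 0.031
grip_force: 0.0
```

```bash
python3 lid.py | grep -v handle
python3 - <<'E'
from h import *
a=cv2.imread('pics/t3.png');b=cv2.imread('pics/top16.png')
d=np.abs(a.astype(int)-b)[222:265,170:228].max(2);print('tray diff',d.mean(),(d>40).sum())
E
```

```text
71.25 [ 0.5954 -0.0084  0.2367] [-5.6e-03  1.0e+00  1.0e-04 -1.5e-03] [ 0.3 -0.1 -0.4] 0.031 0.0 [-0.2   0.49  1.5  -0.    1.16 -1.78]
110 [146 370] [[0.5175, -0.1105], [0.515, 0.098]] width 0.2085
130 [148 368] [[0.5358, -0.1105], [0.5332, 0.0985]] width 0.2089
150 [150 365] [[0.5547, -0.1104], [0.5521, 0.098]] width 0.2085
170 [152 363] [[0.5745, -0.1104], [0.5719, 0.0986]] width 0.209
190 [154 361] [[0.5951, -0.1105], [0.5925, 0.0992]] width 0.2097
205 [156 359] [[0.6112, -0.11], [0.6086, 0.0992]] width 0.2093
160 108 [[ 0.5152 -0.0968]]
200 108 [[ 0.515  -0.0597]]
300 108 [[0.5139 0.0323]]
350 108 [[0.5131 0.0786]]
tray diff 35.695268644747394 810
```

```bash
python3 -c "
from rig import robot
print(robot.hand_in())"
```

```text
the job is handed in; nothing more can be done
None
```

The job is handed in at about 71 s; no verdict came back. The full basket is in the tray, the housing, ring and strainer are in the dryer in the other basket, the lid measured home, and the start button was pressed last with its full travel felt.

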